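Slide an LED board into the tester and dim it to the mark

ROBOT

A 7-joint arm with a two-finger parallel gripper is mounted at the origin on the work surface. World frame = base frame: x ahead of the robot, y to its left, z up, the work surface at z = 0. Lengths are in m, angles in rad, forces in N, time in s.
With the tool pointing down it reaches from about 0.4 to 0.85 m from the base axis. Payload 10.4 kg.
Tool frame: the origin (TCP) lies at the very end of the fingers, on their centre line; the grasp point (between the pads) lies 19 mm behind it; x points along the fingers, y is the direction in which the jaws open and shut, and the axes are right-handed (so a half turn about x gives the same grasp; the last joint's range is limited). The gripper opens to 87 mm and grips with 3 to 60 N. Pads are 19 mm wide; open, the fingers measure 117 mm over their backs; the gripper's body (75 mm by 190 mm) begins 51 mm behind the grasp point.
Start: joints at [1.09, 0.332, -0.065, 1.46, 0.022, 1.35, -0.088], TCP at [0.276, -0.561, 0.223] pointing down, gripper open.
Joint ranges: [-2.6, 2.6], [-0.5, 2.12], [-1.47, 1.34], [0.16, 2.42], [-1.27, 4.41], [0.06, 2.06], [-2.6, 2.6]. Speed limits (rad/s): [2.22, 2.22, 2.79, 2.79, 3.14, 3.14, 3.14].

INTERFACE

Orientations are given as a rotation vector (axis times angle).
In Python, from plant import state, optics, arm gives the robot as it stands.
- The arm moves only by the tool apply_moves, never from a script. Its argument "rows" is text: rows parted by semicolons, each of 7 numbers parted by spaces: the turn, a rotation vector about the world's x, y, z in rad, then the shift along the world's x, y, z in cm, then the opening, from -1 (shut) to 1 (fully open). In form: wx wy wz dx dy dz hand; .... A call has 1 to 8 rows; each row shifts and turns the commanded pose from where the row before left it; what a row does not reach is not made up. A row lasts 1/12 s, in which the tool goes at most 41.7 mm and 7.16 degrees, less where a joint would pass 70% of its speed; a pose out of reach is approached as far as the arm can. A call with a gripper value outside its range is refused whole. The fingers move at their own pace and stop on an object; "squeeze" is the grip in N (left out, the last holds). Time passes only in rows, so rows that do not move let the fingers close. It gives the time, the measured TCP pose, the force and the opening at its end, in the units of the state.
- state(): the state, without advancing time (a new reading comes with each control period).
- optics.get_image(name): name is "side" or "top"; returns (picture, depth): 420x560x3 uint8, red, green, blue; 420x560 float32, m along the optical axis (not along the pixel's ray), 0 where there is no reading.
- optics.camera_model(name): a dict with "mtx" (3x3 intrinsics, pixels), "extrinsics" (4x4, takes a point from world to camera coordinates). Camera axes: x right, y down, z forward; pixel columns grow to the right and rows downward; lengths in m; the calibration is good to about 2 mm. A picture is of the moment at which its call begins. camera_model takes no time and is no camera call.
- arm.close_job(): hands the job in, once; it reports no verdict.
The state is a dict: "time_s": time; "joints": joint angles; "qd": joint speeds; "joint_efforts": joint torques, N m; "position": TCP position; "tool_rot": TCP orientation; "wrist_force": force on the tool from outside, world axes, zero at the start; "moment": the same for the moment, N m; "gripper_width": finger opening in m.
Only numpy, scipy, OpenCV 4.12 (cv2) and the standard library are available. Lean on these libraries where they do the work, as an engineer would, in place of code of your own. Each camera call takes 0.05 s, during which the arm holds its last target.

TASK

Test this small white LED board: slide it flat across the counter, without lifting it, into the tester's bay, gold-contact end first, until it is fully home against the stop. Only then swing the yellow dimmer lever under the plug rack until it lines up with the red marker, and let go of everything. Leave the red marker where it is, and do not push the jar, the reel or the plug bin about.

Things in the scene. Friction and masses are not known exactly. Their poses are not given: they have to be found in the camera images.
- board: Loose white LED board, 84 (its x) x 40 (y) x 4 mm, about 40 g, flat on the counter. Origin: centre of its underside. Yellow LEDs along both long edges; the 25 mm middle strip is bare: press there. Slick underside: it slides very easily (friction about 0.15); pressed with 5 to 15 N it follows the fingers, and with two fingertips spread some 40 mm along it, it turns with them.
- board_front (a point): Middle of the board's gold-contact end: 42 mm along +x from the board's origin, 2 mm above its underside.
- stand: Fixed blue test stand. Origin on the counter; x away from its front, y to its left; the mm figures of the bay, rack, lever and marker are in this frame. Blue dimmer box: x -45 to 130, y -165 to 15, 50 mm high. The bay for the board is to its left, the lever and plug rack above it.
- rack_edge (a point): Middle of the lower front edge of the plug rack, at x 12, y -75, z 205. The rack is solid: x 12 to 152, y -175 to 25, from 205 to 275 mm above the counter, on two 16 mm posts at x 110, y -160 and y 10. It hangs just behind and above the lever, so the lever is reached from the front with a tilted tool.
- bay_stop (a point): Middle of the front face of the bay's stop, at x 20, y 115, z 2, with the stand's axes: the board's contact end touches here when home. Stop block x 20 to 34, y 84 to 146, 20 mm high. Nothing is above the bay.
- bay_mouth (a point): Where the straight rails begin, at x -50, y 115, z 0. The bay is open to -x; its floor is the counter. Two black rails 9 mm high, 8 mm thick, 46 mm apart inside, x -50 to 22; flared lead-ins reach on to x -80, where the mouth is about 78 mm wide inside; all within y 68 to 162.
- lever_pivot (a point): Pivot of lever and marker, at x 0, y -75, z 60, with the stand's axes. Both swing sideways about the stand's x axis.
- dimmer (a joint): Angle of the yellow dimmer lever, rad: 0 upright, plus leans to the stand's +y (towards the bay), minus to -y; -0.85 to 0.85. It stays where it is left; about 1.2 N at the handle moves it. Rod 9 mm across, yellow handle 18 mm across from 75 to 115 mm from the pivot, swinging in the plane x 0.
- lever_grip (a point): Point on the lever's centre line inside the yellow handle, 100 mm from the pivot; its z runs along the lever away from the pivot.
- marker (a joint): Angle of the red marker, rad, counted as for the lever: the setting wanted. It turns stiffly and is not to be moved.
- marker_tip (a point): Tip of the red marker, a pointer 12 mm wide and 10 mm thick in the plane x -26, in front of the lever, on the same axis; tip 67 mm from the axis; z runs outward along it.
- jar: Loose amber jar with red lid, 48 mm across, 55 mm high; origin centre of its underside. Leave alone.
- reel: Loose solder reel on its flange, 50 mm across, 40 mm high; origin centre of its underside. Leave alone.
- bin: Loose green plug bin 80 (x) by 60 (y) by 35 mm high; origin centre of its underside. Leave alone.
Mind the look-alikes: they are no part of the job. What is meant by the board is not purple, and is the larger of those in its own colour.

How it is judged:
On the way, in this order (a step that is already met when the one before it is completed fails the run):
1. the board is home in the bay, flat, contacts against the stop (x of board_front in the frame of bay_stop between -0.005 and 0.003 m and y of board_front in the frame of bay_stop between -0.006 and 0.006 m and angle between the x axis of board and the x axis of stand, either way round below 0.12 rad and height (world z) of board below 0.004 m and angle between board's own z axis and vertical below 0.05 rad), for 0.2 s.
2. the lever lines up with the red marker (angle between the z axis of lever_grip and the z axis of marker_tip, either way round below 0.07 rad), for 0.2 s.
At the end, for the whole second after the job is handed in: The board lies flat in the bay, its contact end within 5 mm of the stop, within 6 mm of the bay's centre line and 0.12 rad of its direction; the lever stands within 0.07 rad (4 degrees) of the red marker; both are at rest and released (all of step 1 and angle between the z axis of lever_grip and the z axis of marker_tip, either way round below 0.07 rad and linear speed of board below 0.01 m/s and velocity of joint dimmer between -0.05 and 0.05 rad/s); the robot touches nothing.
It fails at once if the board is lifted off the counter (more than 15 mm) (height (world z) of board above 0.015 m).
It fails at once if the red marker is moved (its tip more than 4 mm) (distance of marker_tip from where it was at the start of the episode above 0.004 m).
It fails at once if the amber jar is pushed more than 15 mm or tipped (distance of jar from where it was at the start of the episode above 0.015 m or angle between jar's own z axis and vertical above 0.3 rad).
It fails at once if the solder reel is pushed more than 15 mm or tipped (distance of reel from where it was at the start of the episode above 0.015 m or angle between reel's own z axis and vertical above 0.3 rad).
It fails at once if the plug bin is pushed more than 15 mm or tipped (distance of bin from where it was at the start of the episode above 0.015 m or angle between bin's own z axis and vertical above 0.3 rad).
It also fails if it takes over 72 s, if anything falls off the work surface, if the arm or the gripper's body presses on something with over 40 N, if the wrist force passes 120 N, or if a joint passes its speed limit or range.

## Working session

There is one attempt and no reset: what is moved stays moved. The work goes in short steps, Python scripts to look and compute and a tool call to move; the robot and the scene stay as the last step left them, time stands still between calls to the robot, and variables do not carry over. Pictures are saved under pics/ and viewed, and the job is handed in when it is done.

Besides the shell and the picture viewer there is one more tool, called after "Emit:" by a JSON object that holds its "method" and its "body". apply_moves: Moves the arm, as the interface text tells. Its arguments: {"type":"object","properties":{"rows":{"type":"string"},"squeeze":{"type":"number"}},"required":["rows"]}

```bash
ls; mkdir -p pics
cat > h.py <<'E'
import numpy as np, cv2
from plant import state, optics, arm
def grab(n,tag):
    im,d=optics.get_image(n)
    cv2.imwrite(f'pics/{tag}.png',im[:,:,::-1]); np.save(f'pics/{tag}_d.npy',d); np.save(f'pics/{tag}_i.npy',im)
    return im,d
def cam(n):
    m=optics.camera_model(n); return np.array(m['mtx']),np.array(m['extrinsics'])
def px2w(n,u,v,d):
    K,E=cam(n); p=np.linalg.inv(K)@np.array([u,v,1.])*d
    return (np.linalg.inv(E)@np.r_[p,1])[:3]
def px2z(n,u,v,z):
    K,E=cam(n); Ei=np.linalg.inv(E); r=Ei[:3,:3]@np.linalg.inv(K)@np.array([u,v,1.]); c=Ei[:3,3]
    return c+r*(z-c[2])/r[2]
def w2px(n,P):
    K,E=cam(n); q=E[:3,:3]@np.array(P,float)+E[:3,3]; q=K@q; return q[:2]/q[2]
def crop(tag,x0,y0,x1,y1,s,out):
    im=cv2.imread(f'pics/{tag}.png')[y0:y1,x0:x1]
    cv2.imwrite(f'pics/{out}.png',cv2.resize(im,None,fx=s,fy=s,interpolation=cv2.INTER_CUBIC))
E
python3 - <<'E'
from h import *
grab('top','top0');grab('side','side0')
for n in('top','side'):
    K,E=cam(n);print(n,K.round(1).tolist(),(np.linalg.inv(E)).round(3).tolist())
s=state();print({k:np.round(v,3).tolist() for k,v in s.items()})
E
```

```text
pics
top [[388.7, 0.0, 279.3], [0.0, 388.7, 210.9], [0.0, 0.0, 1.0]] [[0.024, -0.984, 0.179, 0.358], [-1.0, -0.026, -0.009, -0.004], [0.013, -0.179, -0.984, 0.945], [0.0, 0.0, 0.0, 1.0]]
side [[436.5, 0.0, 282.2], [0.0, 436.5, 205.5], [0.0, 0.0, 1.0]] [[-0.994, -0.044, 0.103, 0.402], [-0.11, 0.569, -0.815, 0.816], [-0.022, -0.821, -0.57, 0.722], [0.0, 0.0, 0.0, 1.0]]
{'time_s': 0.1, 'joints': [1.09, 0.333, -0.065, 1.461, 0.022, 1.35, -0.088], 'qd': [0.002, -0.001, -0.0, -0.002, 0.001, 0.001, 0.001], 'joint_efforts': [0.001, -62.454, 0.025, -39.072, -0.061, 0.037, 0.0], 'position': [0.276, -0.56, 0.222], 'tool_rot': [1.967, 0.46, -1.968], 'wrist_force': [-1.349, 0.4, 0.526], 'moment': [0.047, 0.018, -0.009], 'gripper_width': 0.087}
```

View pics/top0.png

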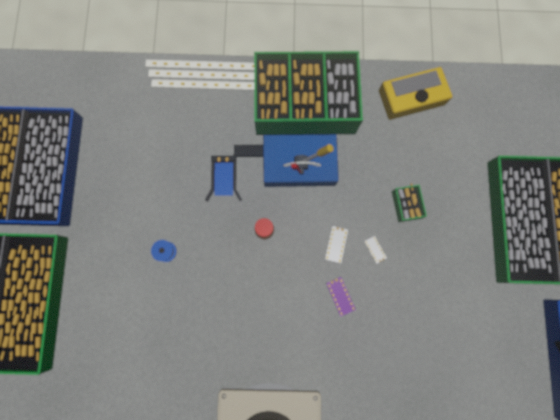

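View pics/side0.png

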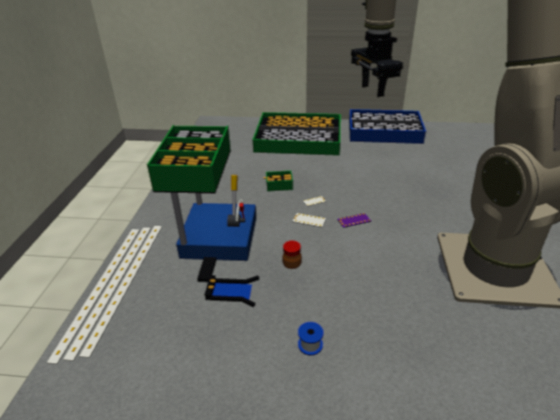

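The top view shows the board at about (337,244), a smaller white decoy at (376,249), a purple decoy at (341,297), the bay at about (223,178), the jar at (264,228), the reel at (163,251), the bin at (410,203), and the lever handle at (325,151). Next I'll zoom in.

Run:
```python
from h import *
crop('top0',195,120,355,270,5,'c1')
crop('top0',310,215,400,265,8,'c2')
crop('side0',140,110,340,320,3.5,'c3') if 0 else crop('side0',150,160,350,310,4,'c3')
```

```text
(no output)
```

View pics/c1.png

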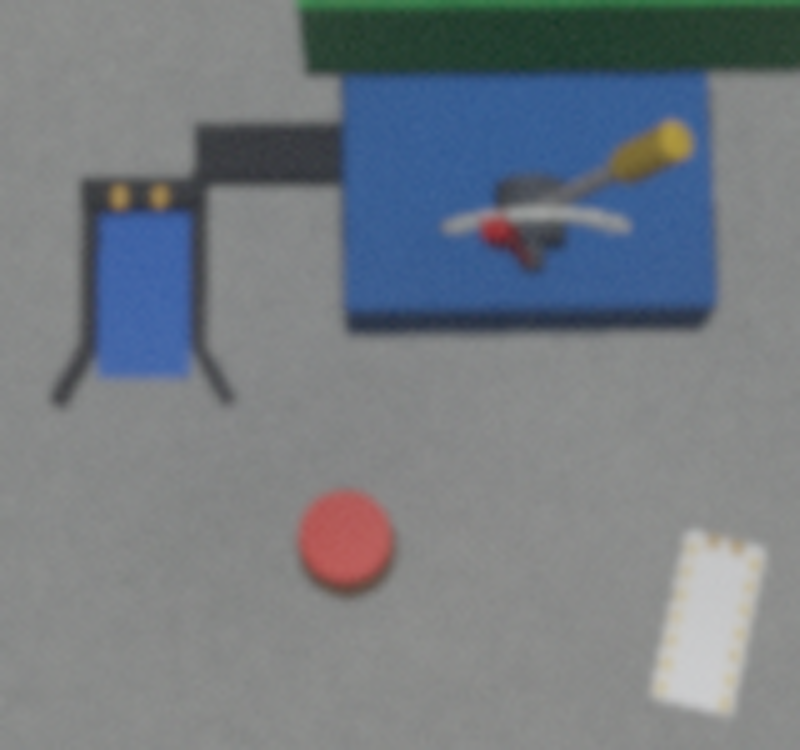

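View pics/c2.png

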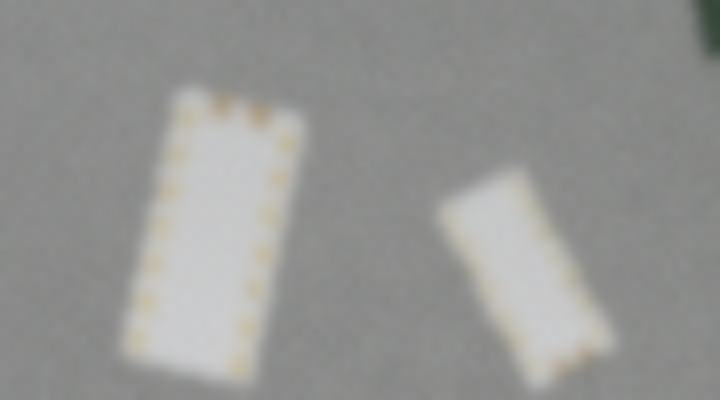

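View pics/c3.png

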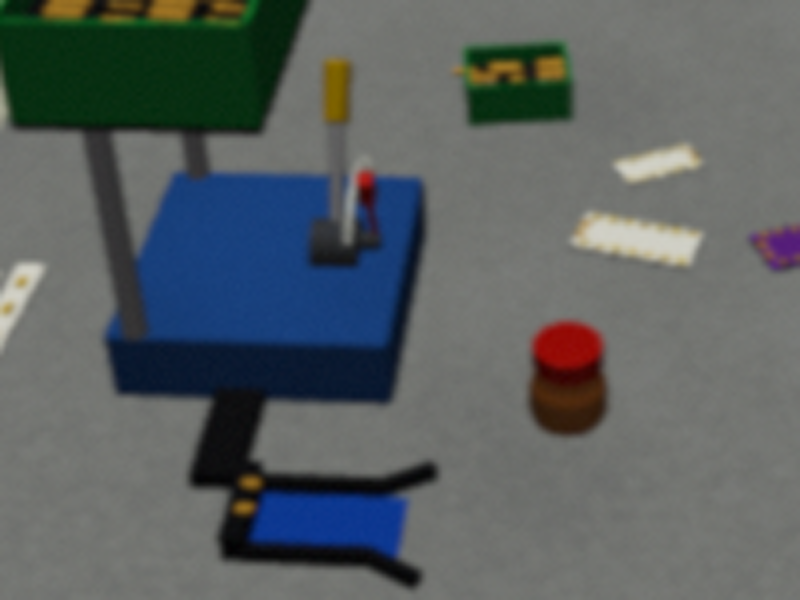

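```bash
cat > fit.py <<'E'
from h import *
from scipy.optimize import least_squares
def c(u,v,x0,y0,s): return ((u+.5)/s-.5+x0,(v+.5)/s-.5+y0)
def w(u,v,z,x0,y0,s): return px2z('top',*c(u,v,x0,y0,s),z)
B=np.array([w(u,v,.004,310,215,8) for u,v in[(175,88),(308,115),(258,385),(120,358)]])
print('board',(B*1000).round(1).tolist())
L=[np.linalg.norm(B[i]-B[(i+1)%4])*1000 for i in range(4)];print('sides',np.round(L,1))
f=(B[0]+B[1]-B[2]-B[3])/2;print('centre',B.mean(0).round(4),'yaw',np.arctan2(f[1],f[0]))
S=[((-.045,.015,.05),(346,313)),((-.045,-.165,.05),(714,307)),((.034,.146,.02),(82,180)),((.034,.084,.02),(207,180)),((.02,.115,.0),(144,213))]
P=np.array([w(*uv,s[2],195,120,5)[:2] for s,uv in S]);Q=np.array([s[:2] for s,_ in S])
def r(p):
    R=np.array([[np.cos(p[2]),-np.sin(p[2])],[np.sin(p[2]),np.cos(p[2])]]);return (Q@R.T+p[:2]-P).ravel()
s=least_squares(r,[.5,0,0]);print('stand',s.x.round(4),'res mm',(s.fun.reshape(-1,2)*1000).round(1).tolist())
for n,(u,v),z in [('jar',(346,540),.055)]: print(n,w(u,v,z,195,120,5))
print('reel',px2z('top',163,251,.04),'bin',px2z('top',410,203,.035))
E
python3 fit.py
python3 - <<'E'
from h import *
im=np.load('pics/side0_i.npy');d=np.load('pics/top0_d.npy');print(d[244,337],d[229,264],d[160,223])
for u,v in[(337,244),(264,229),(223,178),(325,151)]: print(px2w('top',u,v,d[v,u]).round(4))
E
```

```text
board [[495.9, -141.1, 4.0], [488.6, -181.8, 4.0], [406.3, -166.1, 4.0], [413.3, -124.5, 4.0]]
sides [41.4 83.8 42.2 84.2]
centre [ 0.451  -0.1534  0.004 ] yaw -0.19366168029131986
stand [0.6341 0.0145 0.0424] res mm [[-0.4, 1.4], [-0.5, -3.6], [0.9, 1.8], [1.8, 1.7], [-1.8, -1.2]]
jar [0.47966084 0.02273637 0.055     ]
reel [0.42113974 0.25461492 0.04      ] bin [ 0.55090836 -0.32543535  0.035     ]
0.94474864 0.8969796 0.9639529
[ 0.4511 -0.1547  0.0033]
[0.4764 0.0222 0.0548]
[ 6.100e-01  1.305e-01 -5.000e-04]
[ 0.6337 -0.1054  0.155 ]
```

Run:
```python
from h import *
crop('top0',200,145,250,207,11,'c4')
crop('side0',195,265,270,312,10,'c5')
```

```text
(no output)
```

View pics/c4.png

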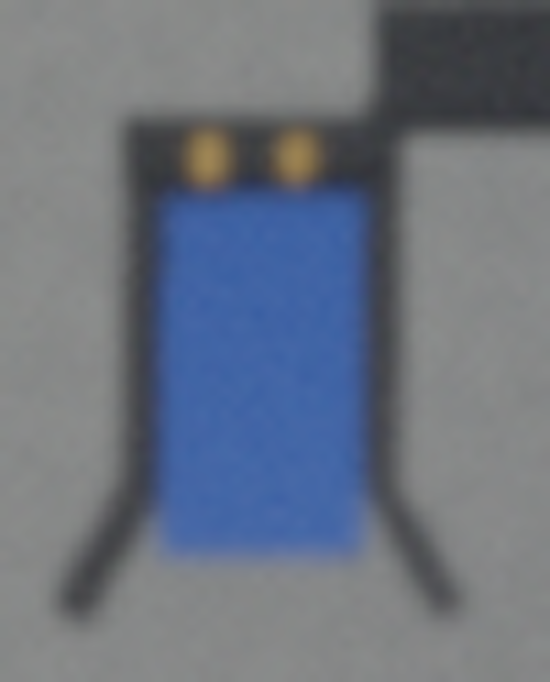

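View pics/c5.png

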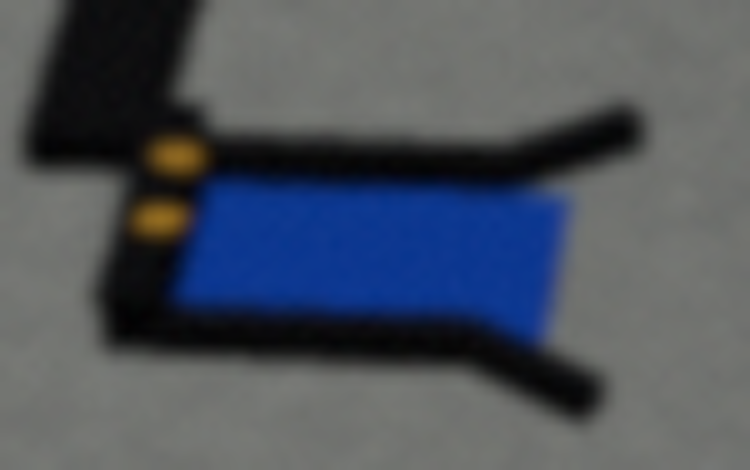

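```bash
cat > fit2.py <<'E'
from h import *
from scipy.optimize import least_squares
def c(u,v,x0,y0,s): return ((u+.5)/s-.5+x0,(v+.5)/s-.5+y0)
# (cam, stand pt, pixel, use) ; None coordinate handled by lines
pts=[]
def T(p,u,v): pts.append(('top',p,c(u,v,200,145,11)))
def T1(p,u,v): pts.append(('top',p,c(u,v,195,120,5)))
def Sd(p,u,v): pts.append(('side',p,c(u,v,195,265,10)))
def S1(p,u,v): pts.append(('side',p,c(u,v,150,160,4)))
T((.034,.146,.02),130,123); 
T((.02,.115,0),261,186)
T((-.05,.146,.009),130,480); T((-.05,.084,.009),399,480)
T((-.05,.138,.009),157,490); T((-.05,.092,.009),372,490)
T1((-.045,.015,.05),346,313);T1((-.045,-.165,.05),714,307)
Sd((.034,.146,.02),105,290)
Sd((-.05,.146,.009),475,330);Sd((-.05,.084,.009),515,145)
S1((.130,.015,.05),108,338);S1((-.045,.015,.05),395,346);S1((-.045,-.165,.05),424,180);S1((.13,-.165,.05),173,173)
def r(p):
    R=np.array([[np.cos(p[2]),-np.sin(p[2]),0],[np.sin(p[2]),np.cos(p[2]),0],[0,0,1]])
    return np.concatenate([w2px(n,R@np.array(s)+[p[0],p[1],0])-uv for n,s,uv in pts])
if __name__=='__main__':
    s=least_squares(r,[.634,.0145,.03],loss='soft_l1');print('stand',s.x.round(4));
    for (n,q,_),e in zip(pts,r(s.x).reshape(-1,2)): print(n,q,e.round(2))
    for n in('top','side'):
        b=pts;pts=[k for k in b if k[0]==n];print(n,least_squares(r,s.x,loss='soft_l1').x.round(4));pts=b
    p=s.x;R=np.array([[np.cos(p[2]),-np.sin(p[2])],[np.sin(p[2]),np.cos(p[2])]])
    for nm,q in dict(stop=(.02,.115),home_centre=(-.022,.115),mouth=(-.05,.115),pivot=(0,-.075),flare=(-.08,.115)).items(): print(nm,(R@q+p[:2]).round(4))
    # blob check on white board
    im=np.load('pics/top0_i.npy').astype(int);m=(im.min(2)>165).astype(np.uint8);m[:, :300]=0;m[:,360:]=0;m[:215]=0;m[275:]=0
    ct=max(cv2.findContours(m,0,2)[0],key=cv2.contourArea);print('rect',cv2.minAreaRect(ct))
E
python3 fit2.py
```

```text
stand [0.6344 0.0148 0.0424]
top (0.034, 0.146, 0.02) [-1.15 -0.65]
top (0.02, 0.115, 0) [0.47 1.31]
top (-0.05, 0.146, 0.009) [-0.87  0.95]
top (-0.05, 0.084, 0.009) [-0.16  0.57]
top (-0.05, 0.138, 0.009) [-0.08 -0.01]
top (-0.05, 0.092, 0.009) [-0.95 -0.29]
top (-0.045, 0.015, 0.05) [-0.67  0.  ]
top (-0.045, -0.165, 0.05) [1.42 0.09]
side (0.034, 0.146, 0.02) [-0.67 -0.29]
side (-0.05, 0.146, 0.009) [0.57 0.54]
side (-0.05, 0.084, 0.009) [ 0.37 -0.87]
side (0.13, 0.015, 0.05) [-1.31 -0.75]
side (-0.045, 0.015, 0.05) [-1.33 -0.83]
side (-0.045, -0.165, 0.05) [ 0.22 -1.83]
side (0.13, -0.165, 0.05) [-0.06 -1.34]
top [0.6349 0.0139 0.0407]
side [0.6333 0.0169 0.0427]
stop [0.6495 0.1305]
home_centre [0.6076 0.1287]
mouth [0.5796 0.1275]
pivot [ 0.6376 -0.0602]
flare [0.5496 0.1263]
rect ((336.429443359375, 244.31765747070312), (16.59518051147461, 34.7088737487793), 12.528807640075684)
```

Run:
```python
from h import *
from scipy.spatial.transform import Rotation as R
M=R.from_rotvec(state()['tool_rot']).as_matrix();print(M.round(3));print('jaw yaw',np.arctan2(M[1,1],M[0,1]))
```

```text
[[-0.001  0.442 -0.897]
 [ 0.001 -0.897 -0.442]
 [-1.    -0.001  0.   ]]
jaw yaw -1.1129597546040715
```

Emit:
{"method": "apply_moves", "body": {"rows": "0 0 0.066 1.25 2.9 -0.5 -0.17;0 0 0.066 1.25 2.9 -0.5 -0.17;0 0 0.066 1.25 2.9 -0.5 -0.17;0 0 0.066 1.25 2.9 -0.5 -0.17;0 0 0.066 1.25 2.9 -0.5 -0.17;0 0 0.066 1.25 2.9 -0.5 -0.17;0 0 0.066 1.25 2.9 -0.5 -0.17;0 0 0.066 1.25 2.9 -0.5 -0.17"}}

```text
time_s: 0.77
position: [0.3764, -0.3271, 0.1821]
tool_rot: [1.623, 0.876, -1.624]
wrist_force: [0.8, -0.1, -0.4]
gripper_width: 0.0419
```

Emit:
{"method": "apply_moves", "body": {"rows": "0 0 0.066 1.25 2.9 -1.5 -0.17;0 0 0.066 1.25 2.9 -1.5 -0.17;0 0 0.066 1.25 2.9 -1.5 -0.17;0 0 0.066 1.25 2.9 -1.5 -0.17;0 0 0.066 1.25 2.9 -1.5 -0.17;0 0 0.066 1.25 2.9 -1.5 -0.17;0 0 0 0 0 0 -0.17;0 0 0 0 0 0 -0.17"}}

```text
time_s: 1.43
position: [0.4511, -0.1528, 0.0917]
tool_rot: [1.345, 1.118, -1.345]
wrist_force: [-0.7, -1.4, 0.3]
gripper_width: 0.0365
```

Emit:
{"method": "apply_moves", "body": {"rows": "0 0 0 0 0 -1.5 -0.17;0 0 0 0 0 -1.5 -0.17;0 0 0 0 0 -1.5 -0.17;0 0 0 0 0 -1.5 -0.17;0 0 0 0 0 -1.5 -0.17;0 0 0 0 0 0 -0.17;0 0 0 0 0 0 -0.17"}}

```text
time_s: 2.02
position: [0.4506, -0.1556, 0.0176]
tool_rot: [1.348, 1.114, -1.349]
wrist_force: [0.8, 0.2, -0.6]
gripper_width: 0.0359
```

```bash
cat >> h.py <<'E'
from scipy.spatial.transform import Rotation as Ro
def st():
    s=state();M=Ro.from_rotvec(s['tool_rot']).as_matrix()
    print('t',round(s['time_s'],2),'p',np.round(s['position'],4),'jaw',round(np.arctan2(M[1,1],M[0,1]),3),'ax',M[:,0].round(3),'F',np.round(s['wrist_force'],1),'q',np.round(s['joints'],2),'w',round(float(s['gripper_width']),4))
E
python3 - <<'E'
from h import *
st();grab('side','s1');grab('top','t1');crop('s1',270,180,380,250,7,'c6');crop('t1',290,200,390,280,7,'c7')
E
```

```text
t 2.02 p [ 0.4506 -0.1556  0.0176] jaw -0.191 ax [-0.001  0.    -1.   ] F [ 0.8  0.2 -0.6] q [ 0.66  0.28 -0.46  2.03  0.16  0.87 -0.08] w 0.0359
```

View pics/c6.png

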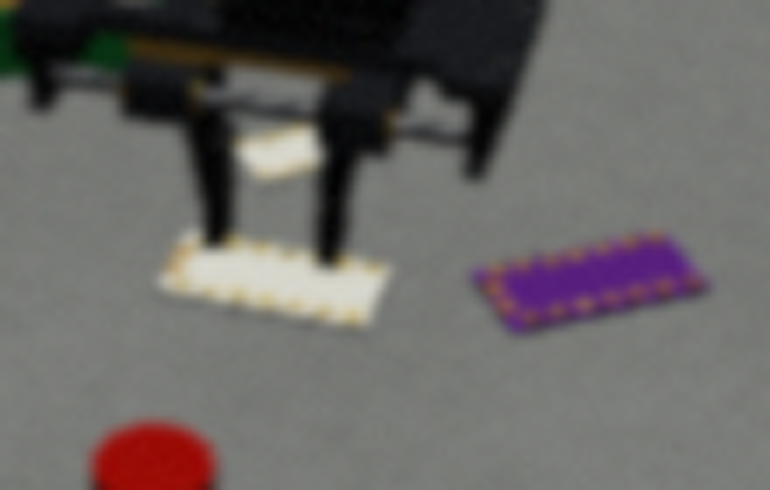

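View pics/c7.png

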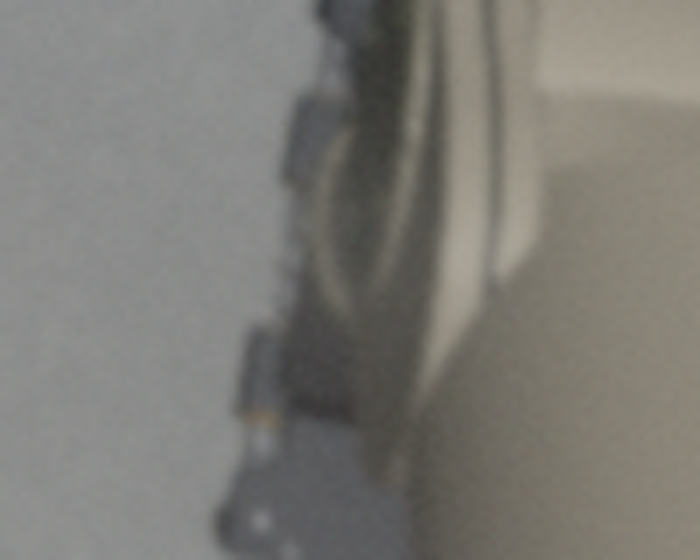

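The side view shows both fingertips over the bare strip, at about (301,214) and (317,217) in full-image pixels, and centred on the board. Now I'll press down.

Emit:
{"method": "apply_moves", "body": {"rows": "0 0 0 0 0.1 -0.6 -0.17;0 0 0 0 0 -0.6 -0.17;0 0 0 0 0 -0.2 -0.17;0 0 0 0 0 0 -0.17;0 0 0 0 0 0 -0.17"}}

```text
time_s: 2.53
position: [0.4525, -0.154, 0.0045]
tool_rot: [1.348, 1.112, -1.346]
wrist_force: [0.4, -1.7, 8.7]
gripper_width: 0.0361
```

Emit:
{"method": "apply_moves", "body": {"rows": "0 0 -0.04 -0.12 0.15 0 -0.17;0 0 -0.07 -0.25 0.34 0 -0.17;0 0 -0.07 -0.25 0.34 0 -0.17;0 0 -0.07 -0.25 0.34 0 -0.17;0 0 -0.07 -0.25 0.34 0 -0.17;0 0 -0.07 -0.25 0.34 0 -0.17"}}

```text
time_s: 3.03
position: [0.4388, -0.1355, 0.0044]
tool_rot: [1.625, 0.873, -1.622]
wrist_force: [0.7, -1.2, 8.2]
gripper_width: 0.0363
```

Run:
```python
from h import *
st();grab('side','s2');crop('s2',260,170,400,275,5.5,'c8')
```

```text
t 3.03 p [ 0.4388 -0.1355  0.0044] jaw -0.583 ax [ 0.003 -0.001 -1.   ] F [ 0.7 -1.2  8.2] q [ 0.58  0.26 -0.41  2.09  0.14  0.82 -0.5 ] w 0.0363
```

View pics/c8.png

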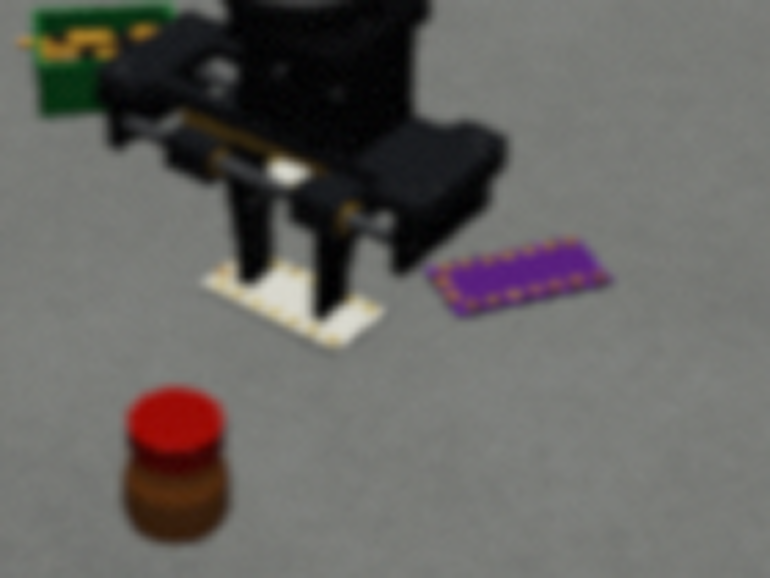

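The board is following: it has rotated with both fingertips and stayed under them, at about (306,221) and (320,227). I'll keep turning.

Emit:
{"method": "apply_moves", "body": {"rows": "0 0 -0.07 -0.22 0.3 0 -0.17;0 0 -0.07 -0.22 0.3 0 -0.17;0 0 -0.07 -0.22 0.3 0 -0.17;0 0 -0.07 -0.22 0.3 0 -0.17;0 0 -0.07 -0.22 0.3 0 -0.17;0 0 -0.07 -0.22 0.3 0 -0.17;0 0 -0.07 -0.22 0.3 0 -0.17;0 0 -0.07 -0.22 0.3 0 -0.17"}}

```text
time_s: 3.75
position: [0.4212, -0.1114, 0.0044]
tool_rot: [1.987, 0.43, -1.982]
wrist_force: [0.9, -1.5, 8.4]
gripper_width: 0.0363
```

Emit:
{"method": "apply_moves", "body": {"rows": "0 0 -0.07 -0.22 0.3 0 -0.17;0 0 -0.07 -0.22 0.3 0 -0.17;0 0 -0.07 -0.22 0.3 0 -0.17;0 0 -0.03 -0.1 0.3 0 -0.17;0 0 0 0 0 0 -0.17;0 0 0 0 0 0 -0.17"}}

```text
time_s: 4.25
position: [0.4135, -0.0991, 0.0044]
tool_rot: [2.123, 0.203, -2.118]
wrist_force: [0.2, 1.5, 10.0]
gripper_width: 0.0363
```

Run:
```python
from h import *
st();grab('side','s3');crop('s3',260,170,400,275,5.5,'c9');grab('top','t3');crop('t3',230,190,370,295,5.5,'c10')
```

```text
t 4.25 p [ 0.4135 -0.0991  0.0044] jaw -1.379 ax [ 0.002 -0.001 -1.   ] F [ 0.2  1.5 10. ] q [ 0.45  0.18 -0.34  2.17  0.09  0.8  -1.32] w 0.0363
```

View pics/c9.png

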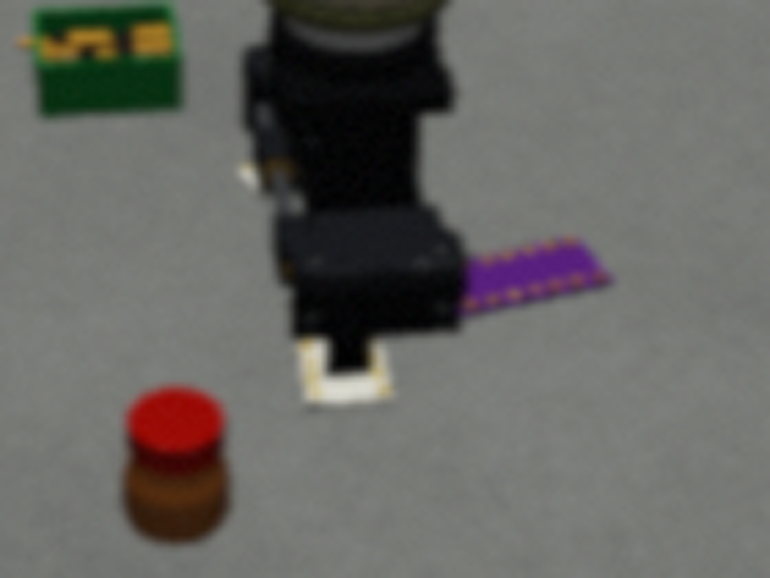

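View pics/c10.png

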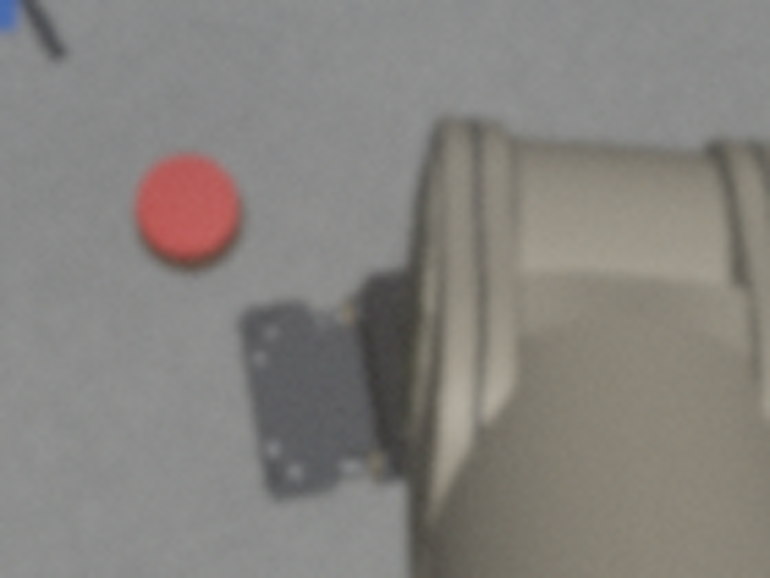

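Run:
```python
from h import *
for u,v in[(305,403),(391,401),(298,340)]: print(px2z('side',u/5.5+260,v/5.5+170,.004).round(4))
print(px2z('side',175/5.5+260,420/5.5+170,.055))
```

```text
[ 0.4281 -0.0487  0.004 ]
[ 0.3884 -0.0535  0.004 ]
[ 0.4337 -0.0957  0.004 ]
[0.48114441 0.02872374 0.055     ]
```

Emit:
{"method": "apply_moves", "body": {"rows": "0 0 -0.03 -0.2 0.4 0 -0.17;0 0 -0.03 -0.2 0.6 0 -0.17;0 0 0 0 0.8 0 -0.17;0 0 0 0 0.9 0 -0.17;0 0 0 0 0.9 0 -0.17;0 0 0 0 0.9 0 -0.17"}}

```text
time_s: 4.85
position: [0.4096, -0.0542, 0.0044]
tool_rot: [2.156, 0.141, -2.15]
wrist_force: [0.5, -1.7, 9.3]
gripper_width: 0.0361
```

Emit:
{"method": "apply_moves", "body": {"rows": "0 0 0 0 0.9 0 -0.17;0 0 0 0 0.9 0 -0.17;0 0 0 0 0.9 0 -0.17;0 0 0 0 0.9 0 -0.17;0 0 0 0 0.9 0 -0.17;0 0 0 0 0.9 0 -0.17;0 0 0 0 0.5 0 -0.17"}}

```text
time_s: 5.43
position: [0.4097, 0.0056, 0.0044]
tool_rot: [2.155, 0.142, -2.15]
wrist_force: [0.7, -2.2, 10.0]
gripper_width: 0.036
```

Run:
```python
from h import *
st();grab('side','s4');crop('s4',250,170,400,285,5.3,'c11')
```

```text
t 5.43 p [0.4097 0.0056 0.0044] jaw -1.438 ax [ 0.003 -0.    -1.   ] F [ 0.7 -2.2 10. ] q [ 0.29  0.16 -0.43  2.2   0.1   0.79 -1.64] w 0.036
```

View pics/c11.png

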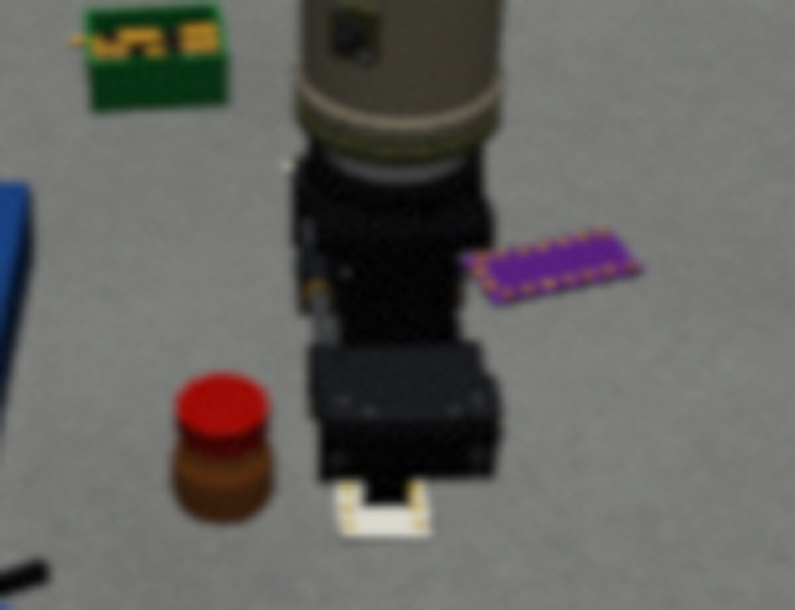

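The board is passing the jar with a clear gap: its left edge is at about (313,265) and the jar's right side at (301,258). I'll carry on in +y.

Emit:
{"method": "apply_moves", "body": {"rows": "0 0 0 0 0.5 0 -0.17;0 0 0 0 0.9 0 -0.17;0 0 0 0 0.9 0 -0.17;0 0 0 0 0.9 0 -0.17;0 0 0 0 0.9 0 -0.17;0 0 0 0 0.9 0 -0.17;0 0 0 0 0.9 0 -0.17;0 0 0 0 0.9 0 -0.17"}}

```text
time_s: 6.15
position: [0.4097, 0.0733, 0.0044]
tool_rot: [2.156, 0.141, -2.151]
wrist_force: [0.0, -0.7, 9.0]
gripper_width: 0.0359
```

Emit:
{"method": "apply_moves", "body": {"rows": "0 0 0 0 0.9 0 -0.17;0 0 0 0 0.9 0 -0.17;0 0 0 0 0.9 0 -0.17;0 0 0.04 0 0.8 0 -0.17;0 0 0.07 0 0.8 0 -0.17;0 0 0.07 0.1 0.6 0 -0.17;0 0 0.07 0.2 0.4 0 -0.17;0 0 0.07 0.3 0.2 0 -0.17"}}

```text
time_s: 6.82
position: [0.4153, 0.1287, 0.0044]
tool_rot: [1.97, 0.456, -1.966]
wrist_force: [-0.5, -1.2, 10.3]
gripper_width: 0.0361
```

Run:
```python
from h import *
st();grab('side','s5');crop('s5',200,170,380,305,4.4,'c12')
```

```text
t 6.82 p [0.4153 0.1287 0.0044] jaw -1.115 ax [ 0.002  0.    -1.   ] F [-0.5 -1.2 10.3] q [ 0.12  0.23 -0.56  2.14  0.17  0.81 -1.66] w 0.0361
```

View pics/c12.png

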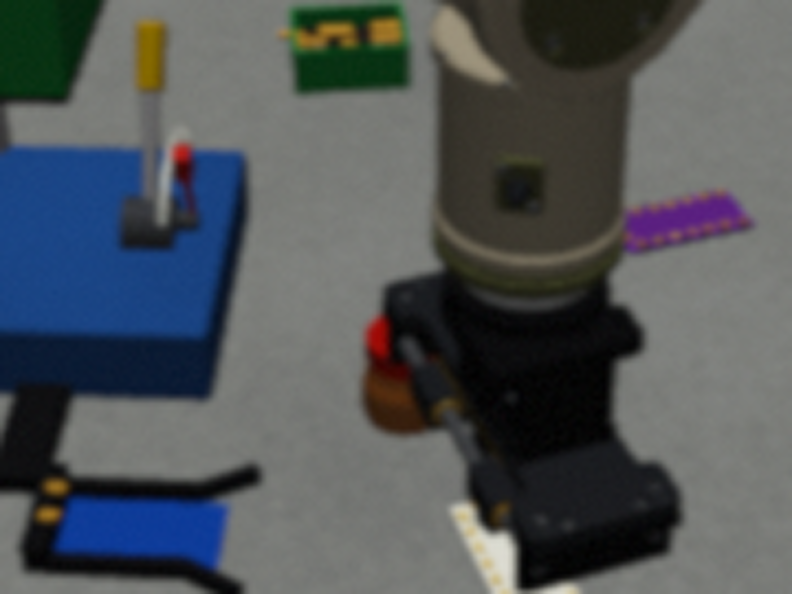

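Emit:
{"method": "apply_moves", "body": {"rows": "0 0 0 -0.3 0.4 0 -0.17;0 0 0 -0.3 0.5 0 -0.17;0 0 0.03 0 0.4 0 -0.17;0 0 0.07 0 0 0 -0.17;0 0 0.07 0 0 0 -0.17;0 0 0.07 0 0 0 -0.17;0 0 0.07 0 0 0 -0.17;0 0 0.07 0 0 0 -0.17"}}

```text
time_s: 7.53
position: [0.4096, 0.1414, 0.0044]
tool_rot: [1.729, 0.766, -1.724]
wrist_force: [1.2, -0.3, 9.8]
gripper_width: 0.0361
```

Emit:
{"method": "apply_moves", "body": {"rows": "0 0 0.07 0 0 0 -0.17;0 0 0.07 0 0 0 -0.17;0 0 0.07 0 0 0 -0.17;0 0 0.07 0 0 0 -0.17;0 0 0.07 0 0 0 -0.17;0 0 0.07 0 0 0 -0.17;0 0 0.07 0 0 0 -0.17;0 0 0.07 0 0 0 -0.17"}}

```text
time_s: 8.2
position: [0.4096, 0.1414, 0.0044]
tool_rot: [1.339, 1.12, -1.335]
wrist_force: [0.2, 0.1, 9.8]
gripper_width: 0.0359
```

Run:
```python
from h import *
st();grab('side','s6');crop('s6',200,170,380,305,4.4,'c13');grab('top','t6')
```

```text
t 8.2 p [0.4096 0.1414 0.0044] jaw -0.176 ax [ 0.002  0.001 -1.   ] F [0.2 0.1 9.8] q [ 0.23  0.25 -0.71  2.13  0.22  0.82 -0.79] w 0.0359
```

View pics/c13.png

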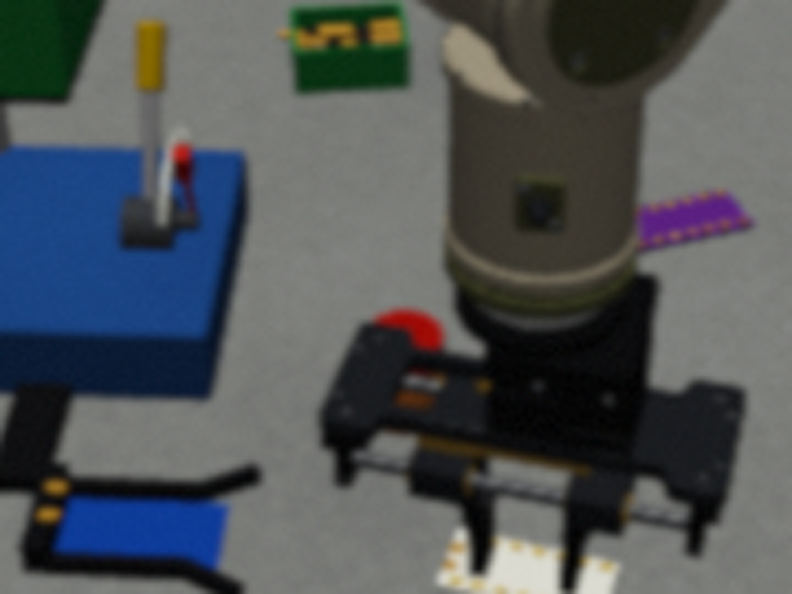

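View pics/t6.png

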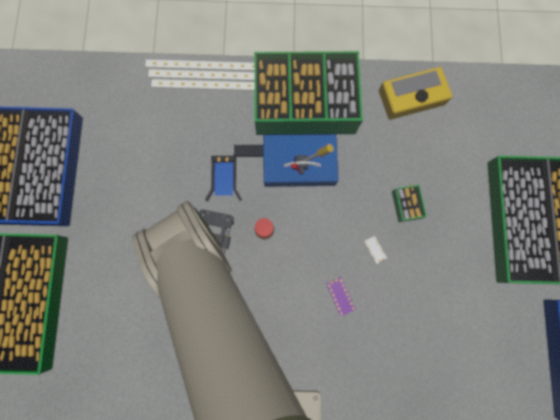

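Emit:
{"method": "apply_moves", "body": {"rows": "0 0 0.03 0.6 -0.2 0 -0.17;0 0 0.03 1.0 -0.25 0 -0.17;0 0 0.03 1.0 -0.25 0 -0.17;0 0 0.03 1.0 -0.25 0 -0.17;0 0 0.03 1.0 -0.25 0 -0.17;0 0 0.03 1.0 -0.25 0 -0.17;0 0 0.02 1.0 -0.25 0 -0.17;0 0 0.018 0.6 -0.05 0 -0.17"}}

```text
time_s: 8.97
position: [0.4821, 0.1233, 0.0044]
tool_rot: [1.181, 1.226, -1.179]
wrist_force: [-2.1, 0.6, 13.0]
gripper_width: 0.0361
```

Emit:
{"method": "apply_moves", "body": {"rows": "0 0 0 0.4 0 0 -0.17;0 0 0 0.4 0 0 -0.17;0 0 0 0 0 0 -0.17;0 0 0 0 0 0 -0.17"}}

```text
time_s: 9.3
position: [0.4899, 0.1238, 0.0045]
tool_rot: [1.182, 1.226, -1.178]
wrist_force: [1.4, 0.3, 7.5]
gripper_width: 0.036
```

Run:
```python
from h import *
st();grab('side','s7');crop('s7',200,250,320,320,6.6,'c14');grab('top','t7');crop('t7',185,145,275,245,6,'c15')
```

```text
t 9.3 p [0.4899 0.1238 0.0045] jaw 0.039 ax [ 0.003  0.001 -1.   ] F [1.4 0.3 7.5] q [ 0.26  0.4  -0.68  1.96  0.32  0.89 -0.55] w 0.036
```

View pics/c14.png

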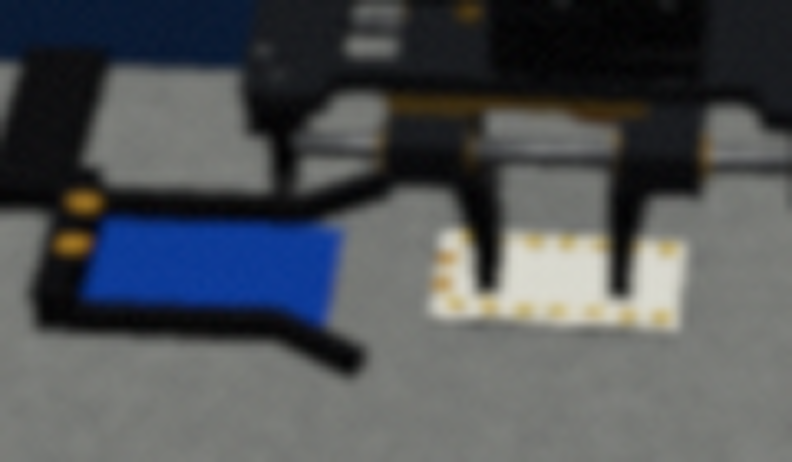

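View pics/c15.png

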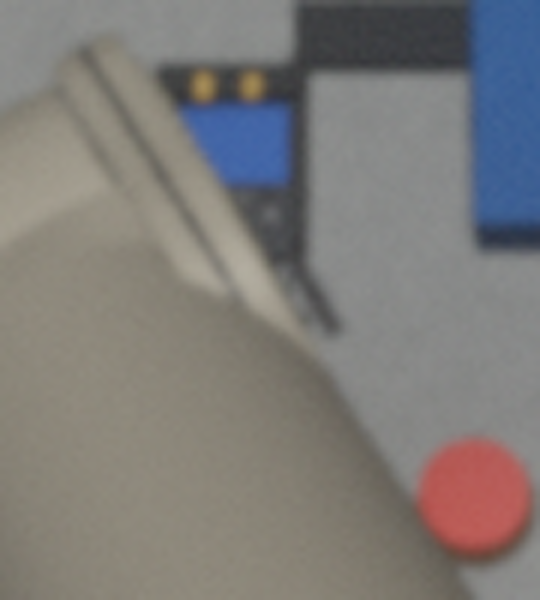

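Run:
```python
from h import *
B=np.array([px2z('side',(u+.5)/6.6-.5+200,(v+.5)/6.6-.5+250,.004) for u,v in[(438,232),(430,315),(680,330),(688,240)]])
print(B.round(4)); f=(B[0]+B[1]-B[2]-B[3])/2; print('c',B.mean(0).round(4),'yaw',np.arctan2(f[1],f[0]),np.linalg.norm(f))
for st_ in [(.6333,.0169,.0427),(.6344,.0148,.0424)]:
    c,s=np.cos(st_[2]),np.sin(st_[2]); R=np.array([[c,-s],[s,c]]); print('in stand',R.T@(B.mean(0)[:2]-st_[:2]), 'tcp', R.T@(np.array([.4899,.1238])-st_[:2]))
```

```text
[[0.5338 0.1086 0.004 ]
 [0.531  0.1472 0.004 ]
 [0.447  0.1465 0.004 ]
 [0.4472 0.1048 0.004 ]]
c [0.4897 0.1268 0.004 ] yaw 0.02654783367054347 0.08531161408833213
in stand [-0.13874413  0.11588077] tcp [-0.13870605  0.11292388]
in stand [-0.13978888  0.11798388] tcp [-0.13974992  0.115027  ]
```

Emit:
{"method": "apply_moves", "body": {"rows": "0 0 0.01 0.5 0 0 -0.17;0 0 0 0.7 0.03 0 -0.17;0 0 0 0.7 0.03 0 -0.17;0 0 0 0.7 0.03 0 -0.17;0 0 0 0.7 0.03 0 -0.17;0 0 0 0.7 0.03 0 -0.17;0 0 0 0.6 0.03 0 -0.17;0 0 0 0 0 0 -0.17"}}

```text
time_s: 10.07
position: [0.5364, 0.1256, 0.0045]
tool_rot: [1.175, 1.23, -1.171]
wrist_force: [2.0, 0.9, 9.4]
gripper_width: 0.0361
```

Run:
```python
from h import *
st();grab('side','s8');crop('s8',200,250,320,320,6.6,'c16')
```

```text
t 10.07 p [0.5364 0.1256 0.0045] jaw 0.049 ax [ 0.003  0.001 -1.   ] F [2.  0.9 9.4] q [ 0.23  0.48 -0.65  1.84  0.36  0.93 -0.53] w 0.0361
```

View pics/c16.png

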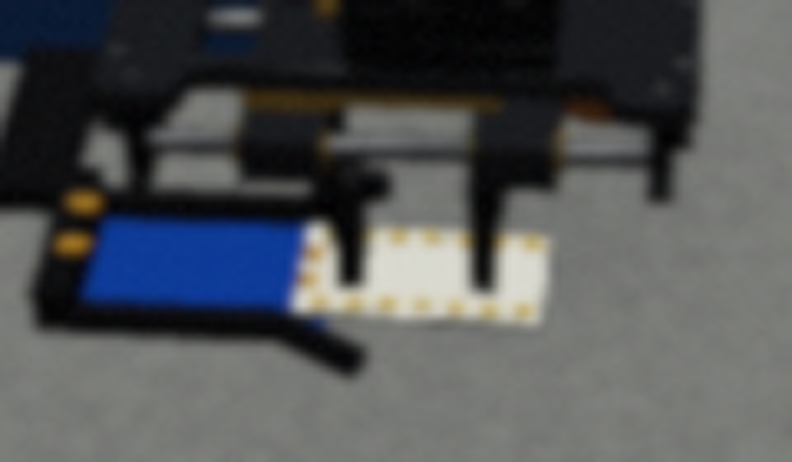

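Emit:
{"method": "apply_moves", "body": {"rows": "0 0 0 0.5 0.02 0 -0.17;0 0 0 0.7 0.03 0 -0.17;0 0 0 0.7 0.03 0 -0.17;0 0 0 0.7 0.03 0 -0.17;0 0 0 0.7 0.03 0 -0.17;0 0 0 0.7 0.03 0 -0.17;0 0 0 0.7 0.03 0 -0.17;0 0 0 0 0 0 -0.17"}}

```text
time_s: 10.78
position: [0.5834, 0.1275, 0.0045]
tool_rot: [1.175, 1.23, -1.171]
wrist_force: [1.5, 0.5, 9.7]
gripper_width: 0.0359
```

Run:
```python
from h import *
st();grab('side','s9');crop('s9',190,255,290,315,8,'c17')
```

```text
t 10.78 p [0.5834 0.1275 0.0045] jaw 0.048 ax [ 0.003  0.001 -1.   ] F [1.5 0.5 9.7] q [ 0.2   0.57 -0.62  1.72  0.39  0.98 -0.52] w 0.0359
```

View pics/c17.png

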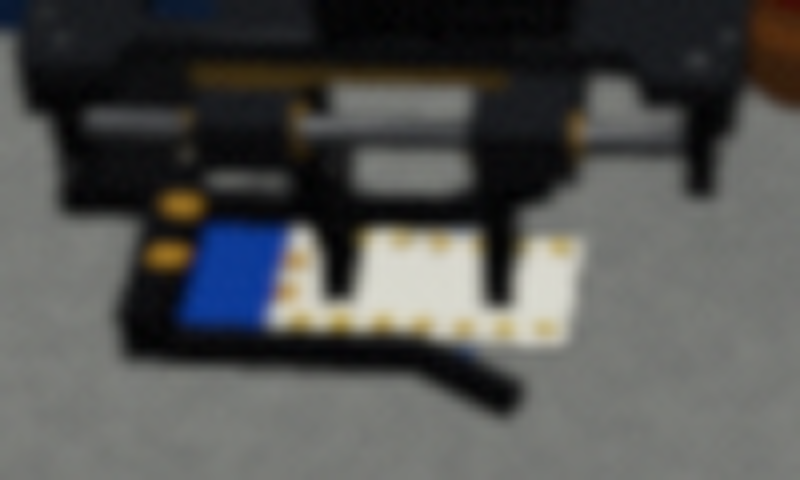

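Emit:
{"method": "apply_moves", "body": {"rows": "0 0 0 0.5 0.02 0 -0.17;0 0 0 0.6 0.03 0 -0.17;0 0 0 0.6 0.03 0 -0.17;0 0 0 0.3 0 0 -0.17;0 0 0 0.2 0 0 -0.17;0 0 0 0 0 0 -0.17"}}

```text
time_s: 11.33
position: [0.6046, 0.1284, 0.0045]
tool_rot: [1.175, 1.231, -1.171]
wrist_force: [0.4, -0.2, 7.1]
gripper_width: 0.0362
```

Emit:
{"method": "apply_moves", "body": {"rows": "0 0 0 0.2 0.01 0 -0.17;0 0 0 0.2 0.01 0 -0.17;0 0 0 0 0 0 -0.17;0 0 0 0 0 0 -0.17"}}

```text
time_s: 11.67
position: [0.6085, 0.1286, 0.0045]
tool_rot: [1.175, 1.231, -1.171]
wrist_force: [-0.5, 0.9, 7.8]
gripper_width: 0.0364
```

Run:
```python
from h import *
st();grab('side','s10');crop('s10',190,255,290,315,8,'c18')
```

```text
t 11.67 p [0.6085 0.1286 0.0045] jaw 0.049 ax [ 0.002  0.001 -1.   ] F [-0.5  0.9  7.8] q [ 0.18  0.61 -0.61  1.65  0.4   1.   -0.51] w 0.0364
```

View pics/c18.png

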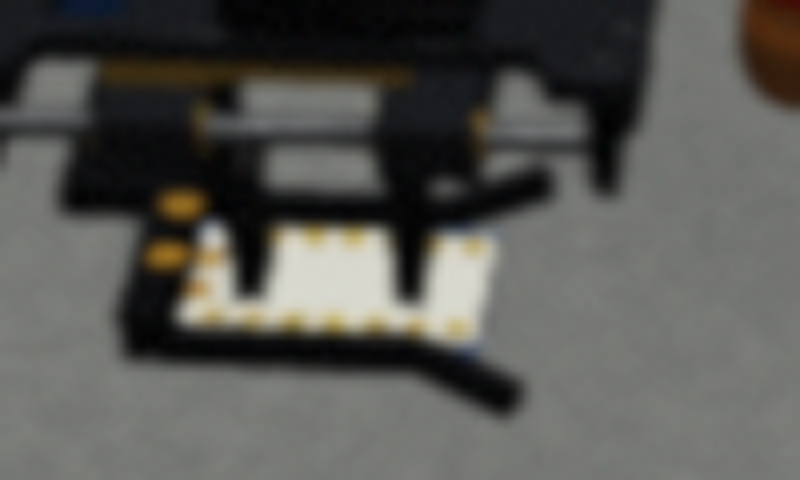

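The board now looks home against the stop. I'll push a little further to confirm contact by force.

Emit:
{"method": "apply_moves", "body": {"rows": "0 0 0 0.15 0 0 -0.17;0 0 0 0.15 0.01 0 -0.17;0 0 0 0 0 0 -0.17;0 0 0 0 0 0 -0.17"}}

```text
time_s: 12.05
position: [0.6108, 0.1288, 0.0045]
tool_rot: [1.174, 1.232, -1.172]
wrist_force: [-3.7, 1.1, 10.9]
gripper_width: 0.0364
```

Emit:
{"method": "apply_moves", "body": {"rows": "0 0 0 0.15 0 0 -0.17;0 0 0 0.15 0.01 0 -0.17;0 0 0 0 0 0 -0.17;0 0 0 0 0 0 -0.17"}}

```text
time_s: 12.38
position: [0.6138, 0.1289, 0.0045]
tool_rot: [1.174, 1.232, -1.172]
wrist_force: [-3.7, -0.1, 11.5]
gripper_width: 0.036
```

Emit:
{"method": "apply_moves", "body": {"rows": "0 0 0 0 0 0.5 -0.17;0 0 0 0 0 1.5 -0.17;0 0 0 0 0 3 -0.17;0 0 0 0 0 3 -0.17;0 0 0 0 0 3 -0.17;0 0 0 -2 0 3 -0.17;0 0 0 -3.5 0 2 -0.17;0 0 0 -3.5 0 1 -0.17"}}

```text
time_s: 13.05
position: [0.5236, 0.1292, 0.1769]
tool_rot: [1.176, 1.23, -1.17]
wrist_force: [-0.2, -0.0, 1.4]
gripper_width: 0.0364
```

Emit:
{"method": "apply_moves", "body": {"rows": "0 0 0 -3.5 0 0 -0.17;0 0 0 -3.5 0 0 -0.17;0 0 0 -3.5 0 0 -0.17;0 0 0 0 0 0 -0.17"}}

```text
time_s: 13.38
position: [0.4132, 0.1285, 0.174]
tool_rot: [1.168, 1.23, -1.173]
wrist_force: [1.0, -0.1, -0.2]
gripper_width: 0.036
```

Run:
```python
from h import *
st();grab('side','s11');crop('s11',190,255,290,315,8,'c19');grab('top','t11');crop('t11',200,145,250,207,9.5,'c20')
```

```text
t 13.38 p [0.4132 0.1285 0.174 ] jaw 0.052 ax [-0.    -0.004 -1.   ] F [ 1.  -0.1 -0.2] q [ 0.39 -0.03 -0.77  1.97 -0.02  1.19 -0.33] w 0.036
```

View pics/c19.png

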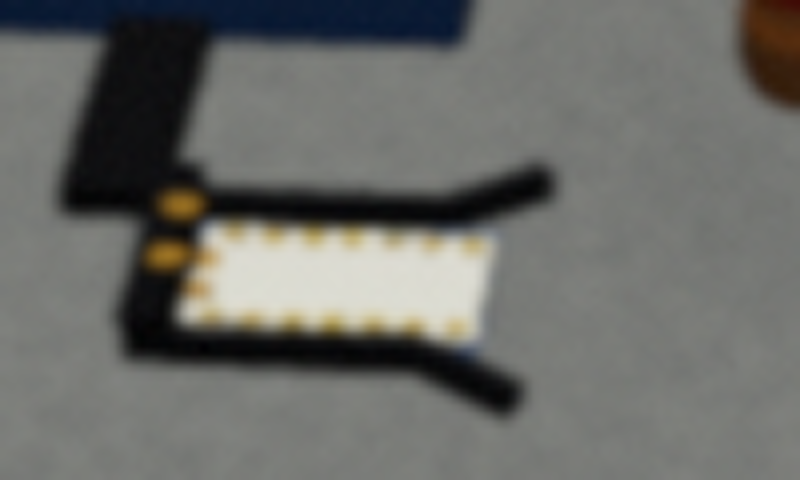

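View pics/c20.png

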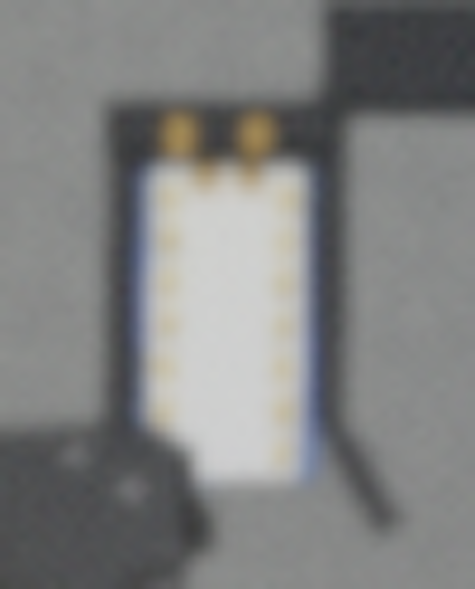

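View pics/t11.png

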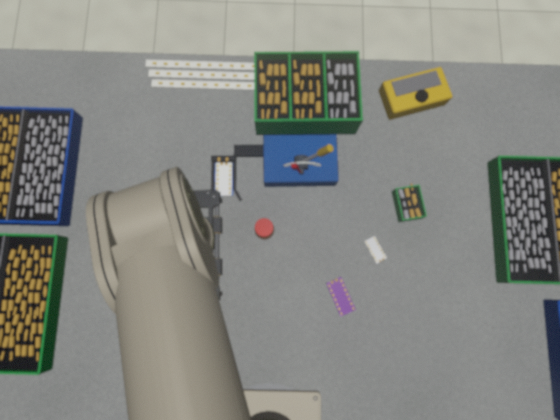

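Run:
```python
from h import *
crop('top0',275,140,345,180,11,'c21');crop('side0',215,170,265,230,10,'c22')
S=(.6344,.0148,.0424)
c,s=np.cos(S[2]),np.sin(S[2]);R=np.array([[c,-s,0],[s,c,0],[0,0,1]])
def pt(x,r,a): return R@np.array([x,-.075+r*np.sin(a),.06+r*np.cos(a)])+[S[0],S[1],0]
for nm,x,r,al in [('lev',0,.115,(-.3,-.4,-.5,-.6,-.7)),('mark',-.026,.067,(.2,.3,.4,.5,.6,.7))]:
  for a in al:
    t=w2px('top',pt(x,r,a));q=w2px('side',pt(x,r,a));print(nm,a,((t-[275,140]+.5)*11-.5).round(),((q-[215,170]+.5)*10-.5).round())
print('piv',((w2px('top',pt(0,0,0))-[275,140]+.5)*11).round(),((w2px('side',pt(0,0,0))-[215,170]+.5)*10).round())
print('mpiv',((w2px('top',pt(-.026,0,0))-[275,140]+.5)*11).round(),((w2px('side',pt(-.026,0,0))-[215,170]+.5)*10).round())
```

```text
lev -0.3 [506.  72.] [179.  57.]
lev -0.4 [560.  78.] [187.  49.]
lev -0.5 [610.  87.] [195.  45.]
lev -0.6 [656.  96.] [203.  46.]
lev -0.7 [697. 108.] [211.  51.]
mark 0.2 [248. 276.] [269. 314.]
mark 0.3 [215. 279.] [265. 335.]
mark 0.4 [183. 282.] [262. 358.]
mark 0.5 [152. 287.] [260. 382.]
mark 0.6 [123. 293.] [257. 407.]
mark 0.7 [ 96. 299.] [255. 434.]
piv [289. 249.] [195. 496.]
mpiv [292. 366.] [296. 499.]
```

View pics/c21.png

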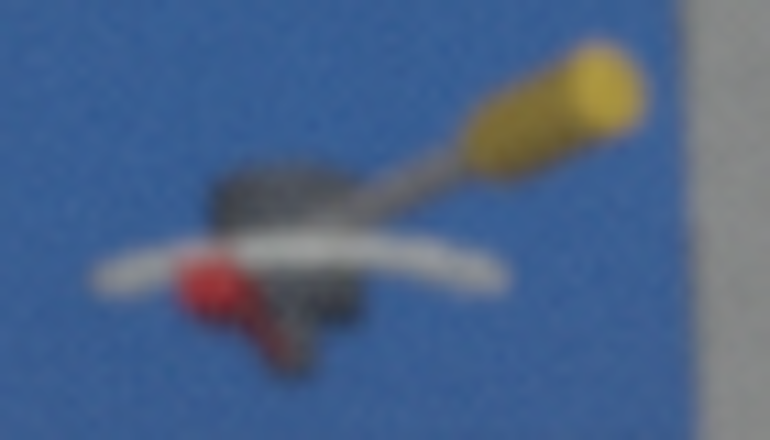

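View pics/c22.png

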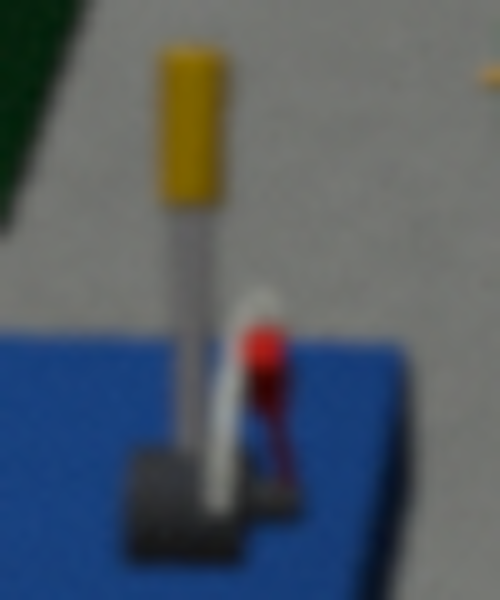

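```bash
cat > lev.py <<'E'
from h import *
from scipy.optimize import least_squares
S0=np.array((.6344,.0148,.0424))
def pt(S,x,r,a):
    c,s=np.cos(S[2]),np.sin(S[2]);R=np.array([[c,-s,0],[s,c,0],[0,0,1]])
    return R@np.array([x,-.075+r*np.sin(a),.06+r*np.cos(a)])+[S[0],S[1],0]
def top(u,v): return np.array([(u+.5)/11-.5+275,(v+.5)/11-.5+140])
def side(u,v): return np.array([(u+.5)/10-.5+215,(v+.5)/10-.5+170])
def fit(LT,LS,MT,MS):
    def f(p):
        S=S0+[p[2],p[3],0]; e=[]
        for r,q in LT: e+=list(w2px('top',pt(S,0,r,p[0]))-q)
        for r,q in LS: e+=list(w2px('side',pt(S,0,r,p[0]))-q)
        for r,q in MT: e+=list(w2px('top',pt(S,-.026,r,p[1]))-q)
        for r,q in MS: e+=list(w2px('side',pt(S,-.026,r,p[1]))-q)
        return np.r_[e,p[2]/.002,p[3]/.002]
    s=least_squares(f,[-.4,.3,0,0]);print('lever %.3f marker %.3f off'%tuple(s.x[:2]),s.x[2:].round(4));print(s.fun[:-2].reshape(-1,2).round(1).tolist());return s.x
if __name__=='__main__':
    fit([(.115,top(603,90)),(.075,top(492,148))],[(.115,side(194,47)),(.075,side(190,207))],[(.067,top(212,281))],[(.067,side(265,347))])
E
python3 lev.py
```

```text
lever -0.491 marker 0.325 off [-0.0001  0.    ]
[[0.3, -0.3], [-0.4, -0.1], [0.1, -0.2], [0.5, -0.4], [-0.5, -0.1], [-0.0, -0.6]]
```

```bash
cat > plan.py <<'E'
from h import *
S=(.6344,.0148,.0424)
c,s=np.cos(S[2]),np.sin(S[2]);Rs=np.array([[c,-s,0],[s,c,0],[0,0,1]])
def target(a,r,back,phi,sgn=1,roll=None):
    roll=a if roll is None else roll
    A=Rs@Ro.from_rotvec([-roll,0,0]).as_matrix()
    ax=A@np.array([np.cos(phi),0,-np.sin(phi)]);y=A@np.array([0,sgn,0.]);M=np.c_[ax,y,np.cross(ax,y)]
    g=Rs@np.array([0,-.075+r*np.sin(a),.06+r*np.cos(a)])+[S[0],S[1],0]
    return g+ax*(.019-back),M
def delta(p,M,q=None,N=None):
    q_=state();p0=np.array(q_['position']);M0=Ro.from_rotvec(q_['tool_rot']).as_matrix()
    rv=Ro.from_matrix(M@M0.T).as_rotvec();d=(p-p0)*100
    print('target',p.round(4),'ax',M[:,0].round(2),'total rot',rv.round(3),'|%.1f deg|'%np.degrees(np.linalg.norm(rv)),'shift cm',d.round(2))
    return rv,d
E
python3 - <<'E'
from plan import *
st()
for sg in(1,-1):
    for ph in(.5,.65): delta(*target(-.491,.098,.1,ph,sg))
E
```

```text
t 13.48 p [0.418  0.1281 0.1747] jaw 0.049 ax [ 0.003 -0.002 -1.   ] F [ 0.6 -0.1  0.2] q [ 0.39 -0.02 -0.77  1.96 -0.01  1.19 -0.33] w 0.0363
target [ 0.5693 -0.1276  0.1807] ax [ 0.87  0.26 -0.42] total rot [-0.402 -1.134  1.123] |94.3 deg| shift cm [ 15.13 -25.57   0.59]
target [ 0.5761 -0.1321  0.1897] ax [ 0.78  0.32 -0.53] total rot [-0.289 -1.035  1.197] |92.2 deg| shift cm [ 15.81 -26.02   1.49]
target [ 0.5693 -0.1276  0.1807] ax [ 0.87  0.26 -0.42] total rot [ 1.229 -0.433 -1.641] |120.1 deg| shift cm [ 15.13 -25.57   0.59]
target [ 0.5761 -0.1321  0.1897] ax [ 0.78  0.32 -0.53] total rot [ 1.112 -0.309 -1.648] |115.3 deg| shift cm [ 15.81 -26.02   1.49]
```

Run:
```python
from plan import *
rv,d=delta(*target(-.491,.098,.11,.6,1,roll=0)); print((rv/16).round(4),(d/16).round(3))
```

```text
target [ 0.5645 -0.1095  0.1978] ax [ 0.82  0.03 -0.56] total rot [-0.721 -0.786  1.428] |102.1 deg| shift cm [ 14.65 -23.76   2.31]
[-0.0451 -0.0491  0.0893] [ 0.916 -1.485  0.144]
```

Emit:
{"method": "apply_moves", "body": {"rows": "-0.036 -0.0393 0.0714 0 -1.2 0.3 0.05;-0.036 -0.0393 0.0714 0 -1.2 0.3 0.05;-0.036 -0.0393 0.0714 0 -1.2 0.3 0.05;-0.036 -0.0393 0.0714 0 -1.2 0.3 0.05;-0.036 -0.0393 0.0714 0 -1.2 0.3 0.05;-0.036 -0.0393 0.0714 0 -1.2 0.3 0.05;-0.036 -0.0393 0.0714 0 -1.2 0.3 0.05;-0.036 -0.0393 0.0714 0 -1.2 0.3 0.05"}}

```text
time_s: 14.15
position: [0.4193, 0.0324, 0.1986]
tool_rot: [0.686, 1.017, -0.672]
wrist_force: [0.5, 0.2, 0.3]
gripper_width: 0.0456
```

Emit:
{"method": "apply_moves", "body": {"rows": "-0.036 -0.0393 0.0714 0.5 -1.2 0 0.05;-0.036 -0.0393 0.0714 0.5 -1.2 0 0.05;-0.036 -0.0393 0.0714 0.5 -1.2 0 0.05;-0.036 -0.0393 0.0714 0.5 -1.2 0 0.05;-0.036 -0.0393 0.0714 0.5 -1.2 0 0.05;-0.036 -0.0393 0.0714 0.5 -1.2 0 0.05;-0.036 -0.0393 0.0714 0.5 -1.2 0 0.05;-0.036 -0.0393 0.0714 0.5 -1.2 0 0.05"}}

```text
time_s: 14.82
position: [0.478, -0.0434, 0.2068]
tool_rot: [0.286, 0.829, -0.262]
wrist_force: [-0.5, 1.4, -0.5]
gripper_width: 0.046
```

Run:
```python
from plan import *
st();rv,d=delta(*target(-.491,.098,.11,.6,1,roll=0)); print((rv/8).round(4),(d/8).round(3))
```

```text
t 14.82 p [ 0.478  -0.0434  0.2068] jaw 1.222 ax [ 0.648 -0.117 -0.753] F [-0.5  1.4 -0.5] q [ 0.51 -0.5  -0.52  2.41 -0.2   0.46  1.27] w 0.046
target [ 0.5645 -0.1095  0.1978] ax [ 0.82  0.03 -0.56] total rot [-0.186 -0.24   0.368] |27.4 deg| shift cm [ 8.65 -6.61 -0.9 ]
[-0.0232 -0.03    0.0461] [ 1.082 -0.826 -0.113]
```

Emit:
{"method": "apply_moves", "body": {"rows": "0 0 0 1.2 -0.6 0 0.05;0 0 0 1.2 -0.8 0 0.05;0 0 0 1.2 -0.8 0 0.05;0 0 0 1.2 -0.8 0 0.05;-0.02 -0.03 0.04 1 -0.8 0 0.05;-0.02 -0.03 0.04 0.8 -0.8 0 0.05;-0.02 -0.03 0.04 0.6 -0.8 0 0.05;-0.02 -0.03 0.04 0 0 0 0.05"}}

```text
time_s: 15.48
position: [0.55, -0.1004, 0.2061]
tool_rot: [0.16, 0.717, -0.132]
wrist_force: [-0.7, 0.4, 0.7]
gripper_width: 0.0455
```

Run:
```python
from plan import *
st();rv,d=delta(*target(-.491,.098,.11,.6,1,roll=0)); print((rv/6).round(4),(d/6).round(3))
```

```text
t 15.48 p [ 0.55   -0.1004  0.2061] jaw 1.394 ax [ 0.747 -0.066 -0.662] F [-0.7  0.4  0.7] q [ 0.27 -0.28 -0.14  2.39 -0.32  0.19  1.75] w 0.0455
target [ 0.5645 -0.1095  0.1978] ax [ 0.82  0.03 -0.56] total rot [-0.109 -0.121  0.212] |15.3 deg| shift cm [ 1.45 -0.91 -0.83]
[-0.0181 -0.0202  0.0354] [ 0.242 -0.152 -0.138]
```

Run:
```python
from plan import *
rv,d=delta(*target(-.491,.098,.085,.7,1,roll=0)); print((rv/6).round(4),(d/6).round(3))
```

```text
target [ 0.5891 -0.1084  0.1889] ax [ 0.76  0.03 -0.64] total rot [-0.102 -0.021  0.218] |13.8 deg| shift cm [ 3.91 -0.81 -1.71]
[-0.017  -0.0035  0.0363] [ 0.652 -0.134 -0.285]
```

Emit:
{"method": "apply_moves", "body": {"rows": "-0.017 -0.0035 0.036 0.65 -0.13 -0.28 0.05;-0.017 -0.0035 0.036 0.65 -0.13 -0.28 0.05;-0.017 -0.0035 0.036 0.65 -0.13 -0.28 0.05;-0.017 -0.0035 0.036 0.65 -0.13 -0.28 0.05;-0.017 -0.0035 0.036 0.65 -0.13 -0.28 0.05;-0.017 -0.0035 0.036 0.65 -0.13 -0.28 0.05;0 0 0 0 0 0 0.05;0 0 0 0 0 0 0.05"}}

```text
time_s: 16.15
position: [0.5877, -0.1048, 0.1894]
tool_rot: [-0.01, 0.702, 0.039]
wrist_force: [-0.1, 0.4, 0.7]
gripper_width: 0.0458
```

Run:
```python
from plan import *
st();rv,d=delta(*target(-.491,.098,.085,.7,1,roll=0)); rv,d=delta(*target(-.491,.098,.0,.7,1,roll=0)); 
grab('side','s12');crop('s12',190,130,330,235,5.7,'c23');grab('top','t12');crop('t12',260,130,360,205,8,'c24')
```

```text
t 16.15 p [ 0.5877 -0.1048  0.1894] jaw 1.61 ax [ 0.763  0.032 -0.646] F [-0.1  0.4  0.7] q [-0.41 -0.22  0.58  2.36 -0.61  0.14  2.4 ] w 0.0458
target [ 0.5891 -0.1084  0.1889] ax [ 0.76  0.03 -0.64] total rot [-0.004 -0.002  0.003] |0.3 deg| shift cm [ 0.14 -0.37 -0.05]
target [ 0.6541 -0.1057  0.1342] ax [ 0.76  0.03 -0.64] total rot [-0.004 -0.002  0.003] |0.3 deg| shift cm [ 6.63 -0.09 -5.52]
```

View pics/c23.png

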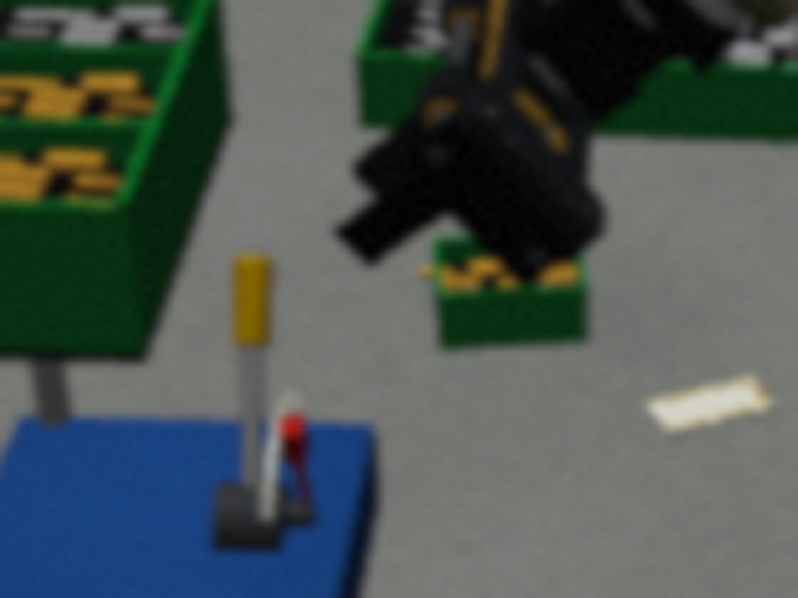

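View pics/c24.png

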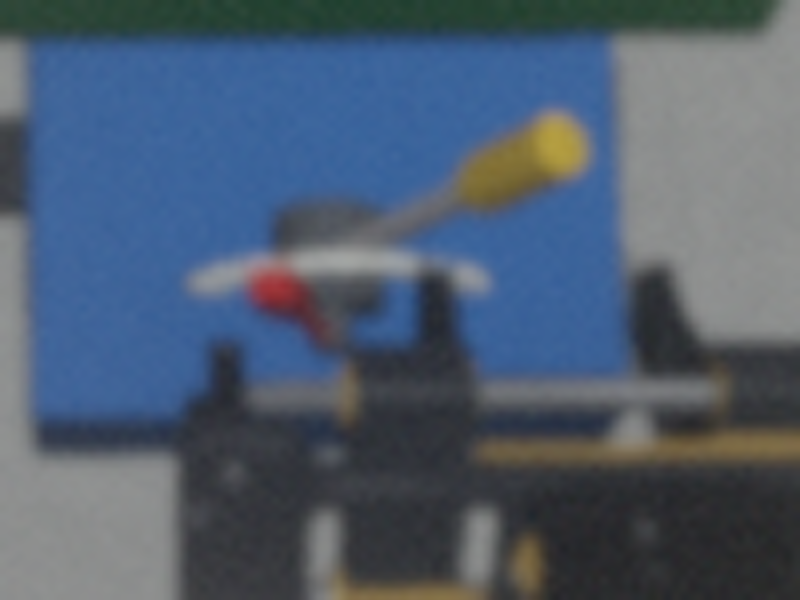

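Emit:
{"method": "apply_moves", "body": {"rows": "0 0 0 0.8 -0.1 -0.65 0.2;0 0 0 0.8 -0.1 -0.65 0.2;0 0 0 0.8 -0.1 -0.65 0.2;0 0 0 0.8 -0.1 -0.65 0.2"}}

```text
time_s: 16.58
position: [0.6148, -0.1109, 0.1679]
tool_rot: [-0.009, 0.7, 0.035]
wrist_force: [-0.3, 0.2, 0.8]
gripper_width: 0.0521
```

Run:
```python
from plan import *
st();rv,d=delta(*target(-.491,.098,.0,.7,1,roll=0)); 
grab('side','s13');crop('s13',190,130,330,235,5.7,'c25');grab('top','t13');crop('t13',260,130,360,205,8,'c26')
```

```text
t 16.58 p [ 0.6148 -0.1109  0.1679] jaw 1.606 ax [ 0.764  0.029 -0.644] F [-0.3  0.2  0.8] q [-0.9  -0.2   1.08  2.33 -0.73  0.08  2.57] w 0.0521
target [ 0.6541 -0.1057  0.1342] ax [ 0.76  0.03 -0.64] total rot [-0.004  0.     0.007] |0.5 deg| shift cm [ 3.93  0.53 -3.37]
```

View pics/c25.png

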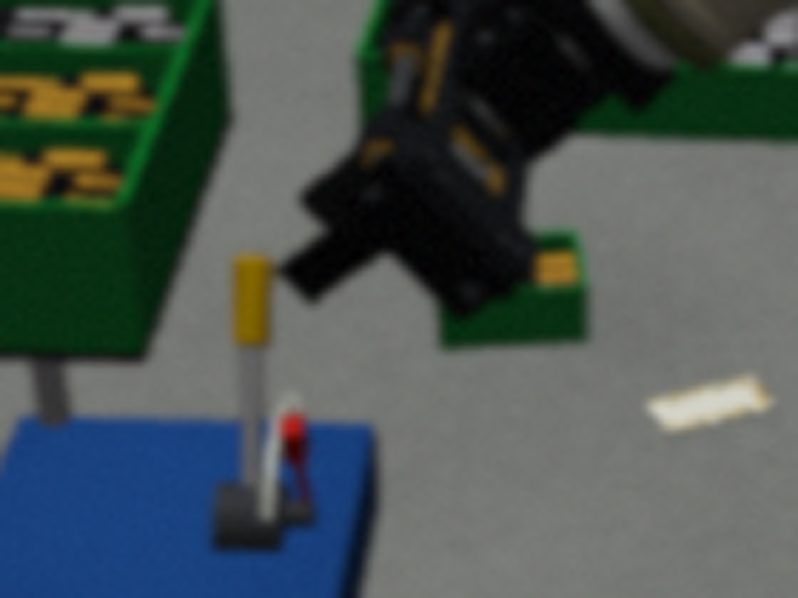

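View pics/c26.png

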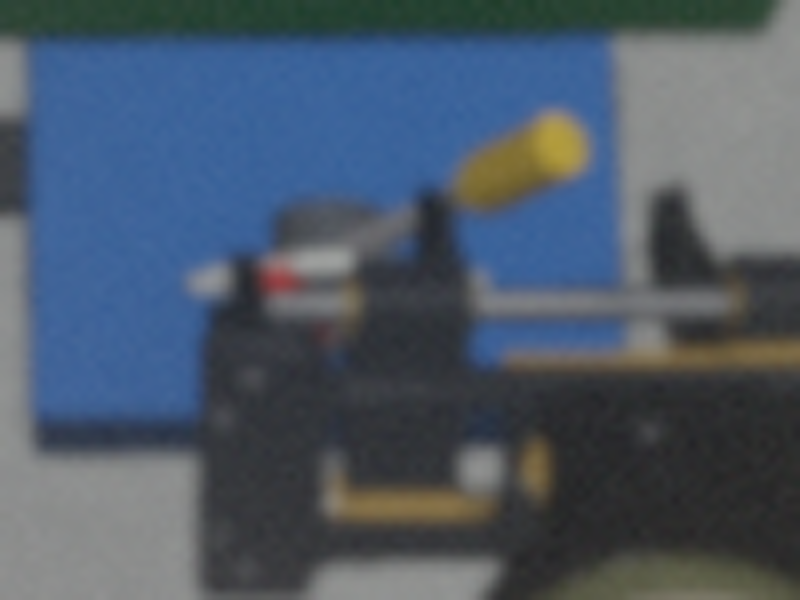

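Emit:
{"method": "apply_moves", "body": {"rows": "0 0 0 -0.8 0.1 0.65 0.2;0 0 0 -0.8 0.1 0.65 0.2;0 0.02 0 -0.8 0.1 0.65 0.2;0 0.04 0 -0.8 0.1 0.65 0.2;0 0.05 0 0 0 0.5 0.2;0 0.05 0 0 0 0.5 0.2;0 0.05 0 0 0 0.5 0.2;0 0.05 0 0 0 0.5 0.2"}}

```text
time_s: 17.35
position: [0.5926, -0.1075, 0.2075]
tool_rot: [-0.003, 0.924, 0.039]
wrist_force: [0.2, -0.3, -0.5]
gripper_width: 0.0522
```

Run:
```python
from plan import *
st();rv,d=delta(*target(-.491,.092,.075,.9,1,roll=0));
```

```text
t 17.35 p [ 0.5926 -0.1075  0.2075] jaw 1.606 ax [ 0.602  0.032 -0.798] F [ 0.2 -0.3 -0.5] q [-0.1  -0.12  0.27  2.14 -0.23  0.5   1.95] w 0.0522
target [ 0.6046 -0.1049  0.185 ] ax [ 0.62  0.03 -0.78] total rot [-0.013 -0.025  0.007] |1.6 deg| shift cm [ 1.21  0.26 -2.25]
```

Run:
```python
from plan import *
rv,d=delta(*target(-.491,.092,.009,.85,1,roll=0));print((rv/10).round(4),(d/10).round(3))
```

```text
target [ 0.646  -0.1032  0.1336] ax [ 0.66  0.03 -0.75] total rot [-0.011 -0.075  0.007] |4.3 deg| shift cm [ 5.34  0.43 -7.39]
[-0.0011 -0.0075  0.0007] [ 0.534  0.043 -0.739]
```

Emit:
{"method": "apply_moves", "body": {"rows": "0 -0.01 0 0.53 0.02 -0.74 0.2;0 -0.01 0 0.53 0.02 -0.74 0.2;0 -0.01 0 0.53 0.02 -0.74 0.2;0 -0.01 0 0.53 0.02 -0.74 0.2;0 -0.01 0 0.53 0.02 -0.74 0.2;0 -0.01 0 0.53 0.02 -0.74 0.2;0 0 0 0 0 0 0.2"}}

```text
time_s: 17.93
position: [0.6244, -0.1049, 0.1608]
tool_rot: [-0.004, 0.864, 0.042]
wrist_force: [-0.4, -0.8, -0.3]
gripper_width: 0.0524
```

Run:
```python
from plan import *
st();rv,d=delta(*target(-.491,.092,.009,.85,1,roll=0));
grab('side','s14');crop('s14',190,130,330,235,5.7,'c27');grab('top','t14');crop('t14',260,130,360,205,8,'c28')
```

```text
t 17.93 p [ 0.6244 -0.1049  0.1608] jaw 1.61 ax [ 0.649  0.036 -0.76 ] F [-0.4 -0.8 -0.3] q [-0.15  0.    0.33  2.17 -0.52  0.31  2.23] w 0.0524
target [ 0.646  -0.1032  0.1336] ax [ 0.66  0.03 -0.75] total rot [-0.013 -0.014  0.004] |1.1 deg| shift cm [ 2.16  0.17 -2.72]
```

View pics/c27.png

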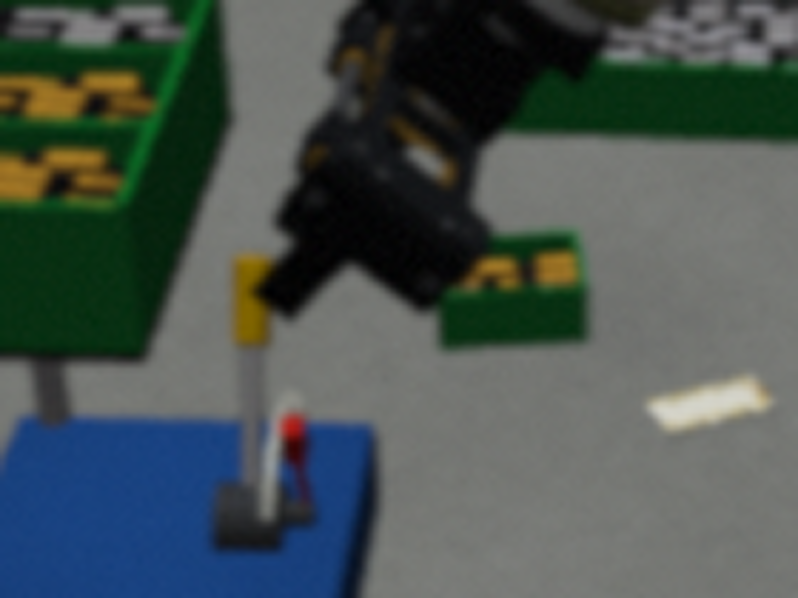

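View pics/c28.png

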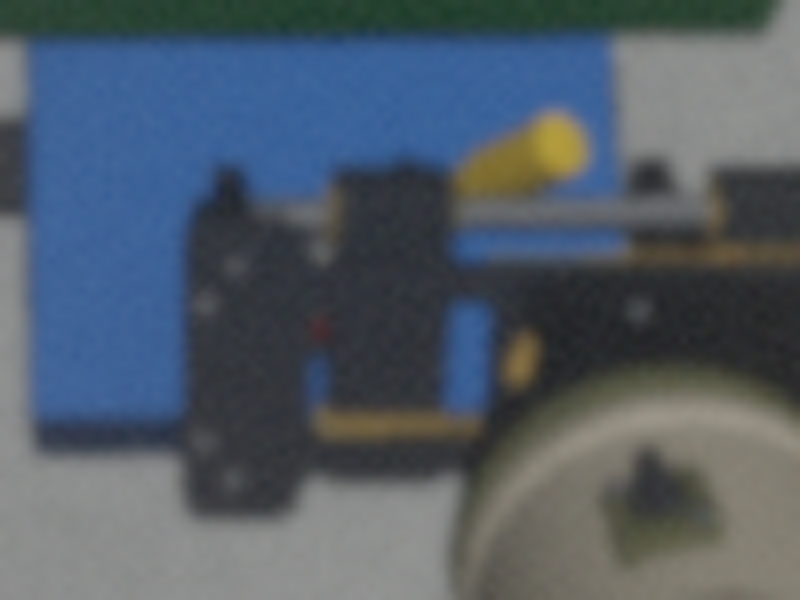

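Emit:
{"method": "apply_moves", "body": {"rows": "0 0 -0.06 0.2 0 0 0.2;0 0 -0.06 0.2 0 0 0.2;0 0 -0.06 0.3 0 -0.4 0.2;0 0 -0.04 0.3 0 -0.4 0.2;0 0 0 0.3 0 -0.4 0.2;0 0 0 0.3 0 -0.4 0.2;0 0 0 0.3 0 -0.4 0.2;0 0 0 0 0 0 0.2"}}

```text
time_s: 18.7
position: [0.6409, -0.1058, 0.1426]
tool_rot: [0.063, 0.865, -0.11]
wrist_force: [-0.2, 0.9, 0.6]
gripper_width: 0.0521
```

Run:
```python
from plan import *
st();rv,d=delta(*target(-.491,.092,.009,.85,1,roll=0));
grab('side','s15');crop('s15',190,130,330,235,5.7,'c29');grab('top','t15');crop('t15',260,130,360,205,8,'c30')
```

```text
t 18.7 p [ 0.6409 -0.1058  0.1426] jaw 1.449 ax [ 0.643 -0.071 -0.762] F [-0.2  0.9  0.6] q [-0.19  0.05  0.28  2.17 -0.    0.22  1.53] w 0.0521
target [ 0.646  -0.1032  0.1336] ax [ 0.66  0.03 -0.75] total rot [-0.012 -0.017  0.164] |9.5 deg| shift cm [ 0.51  0.26 -0.89]
```

View pics/c29.png

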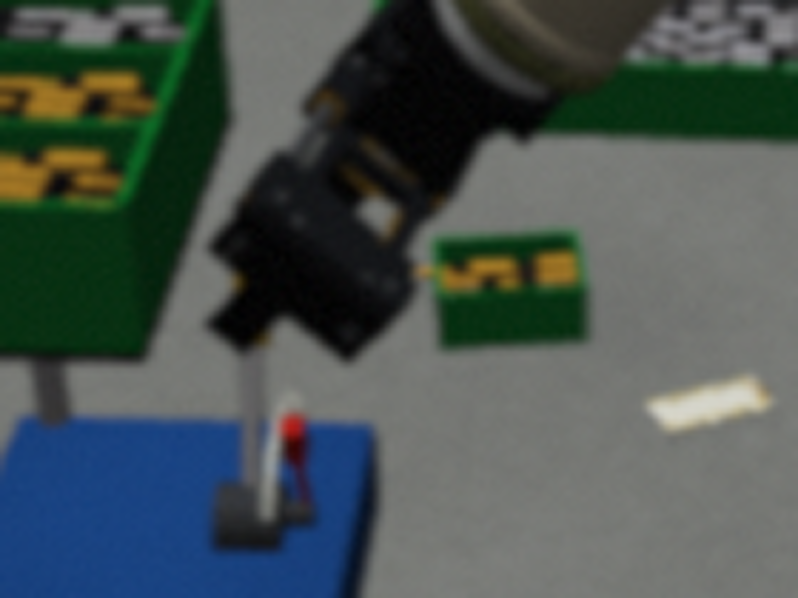

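View pics/c30.png

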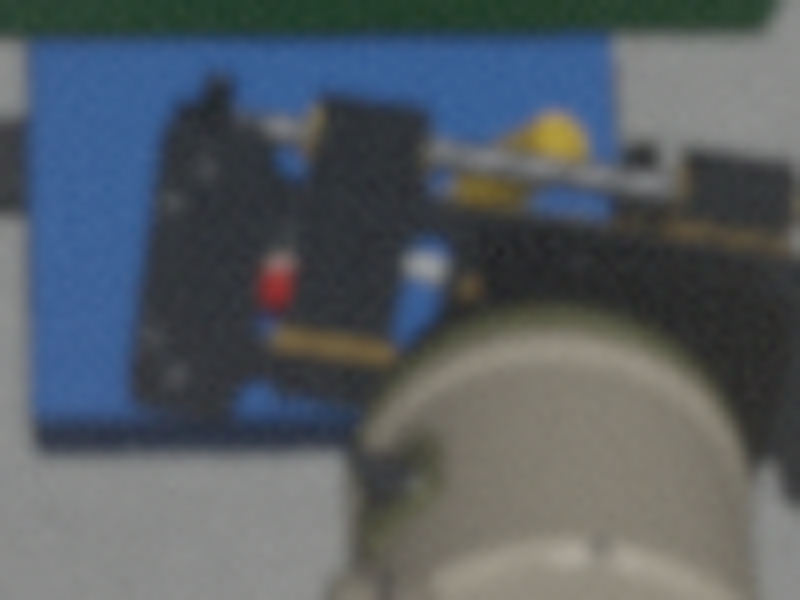

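Emit:
{"method": "apply_moves", "body": {"rows": "0 0 0 0 0.2 0 -0.2;0 0 0 0 0.2 0 -0.2;0 0 0 0 0 0 -0.2;0 0 0 0 0 0 -0.2", "squeeze": 4}}

```text
time_s: 19.13
position: [0.641, -0.1018, 0.1439]
tool_rot: [0.064, 0.863, -0.11]
wrist_force: [-1.8, -3.6, 2.1]
gripper_width: 0.0372
```

Emit:
{"method": "apply_moves", "body": {"rows": "0 0 0.01 -0.03 0.6 0.2 -0.2;0 0 0.015 -0.04 0.8 0.2 -0.2;0 0 0.015 -0.04 0.8 0.2 -0.2;0 0 0.015 -0.04 0.8 0.2 -0.2;0 0 0.015 -0.04 0.8 0.2 -0.2"}}

```text
time_s: 19.55
position: [0.6388, -0.0621, 0.1535]
tool_rot: [0.033, 0.866, -0.042]
wrist_force: [-2.0, -1.1, -0.8]
gripper_width: 0.0349
```

Run:
```python
from plan import *
st()
grab('side','s16');crop('s16',190,130,330,235,5.7,'c31');grab('top','t16');crop('t16',260,130,360,205,8,'c32')
```

```text
t 19.55 p [ 0.6388 -0.0621  0.1535] jaw 1.52 ax [ 0.647 -0.024 -0.762] F [-2.  -1.1 -0.8] q [-0.23  0.02  0.25  2.17  0.02  0.25  1.52] w 0.0349
```

View pics/c31.png

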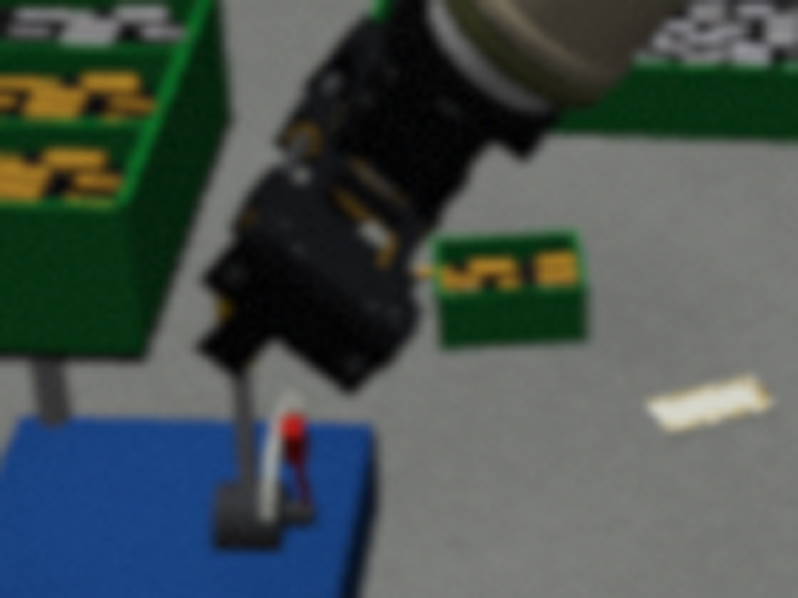

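View pics/c32.png

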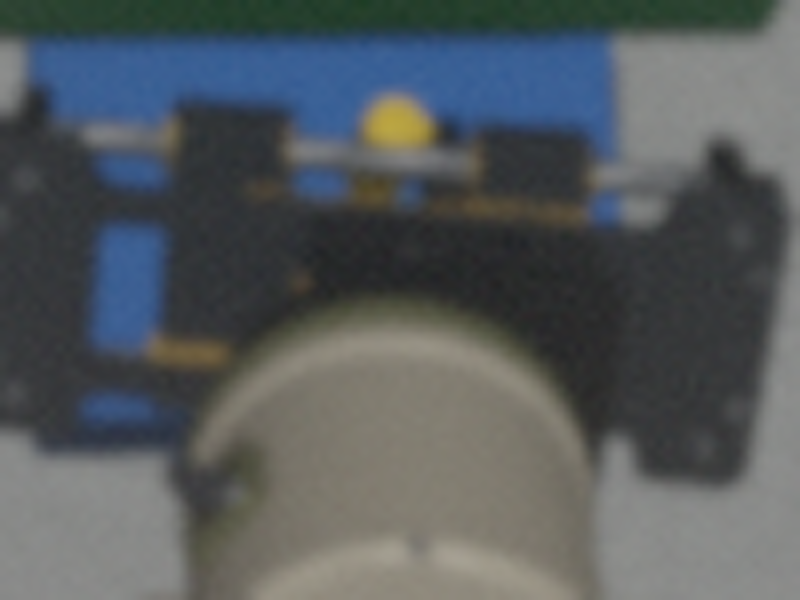

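The lever is following the -y finger: its yellow end is now at (309,145) in the top view, and the marker hasn't moved. I'll continue towards the marker angle.

Emit:
{"method": "apply_moves", "body": {"rows": "0 0 0.015 -0.04 0.8 0 -0.2;0 0 0.015 -0.04 0.8 0 -0.2;0 0 0.01 -0.03 0.7 0 -0.2;0 0 0 -0.03 0.5 0 -0.2;0 0 0 0 0.2 0 -0.2;0 0 0 0 0 0 -0.2"}}

```text
time_s: 20.15
position: [0.6375, -0.0324, 0.1532]
tool_rot: [0.016, 0.866, -0.006]
wrist_force: [0.1, 0.2, -0.5]
gripper_width: 0.0347
```

Run:
```python
from plan import *
from lev import pt
st()
grab('side','s17');crop('s17',205,165,265,230,9,'c33');grab('top','t17');crop('t17',270,130,340,190,11,'c34')
for a in(.1,.2,.3,.4): print(a,((w2px('top',pt(S,0,.115,a))-[270,130]+.5)*11).round(),((w2px('side',pt(S,0,.04,a))-[205,165]+.5)*9).round())
```

```text
t 20.15 p [ 0.6375 -0.0324  0.1532] jaw 1.559 ax [ 0.648  0.001 -0.762] F [ 0.1  0.2 -0.5] q [-0.26  0.01  0.23  2.18  0.06  0.24  1.47] w 0.0347
0.1 [324. 177.] [251. 385.]
0.2 [264. 181.] [249. 395.]
0.3 [204. 187.] [247. 406.]
0.4 [147. 195.] [245. 418.]
```

View pics/c33.png

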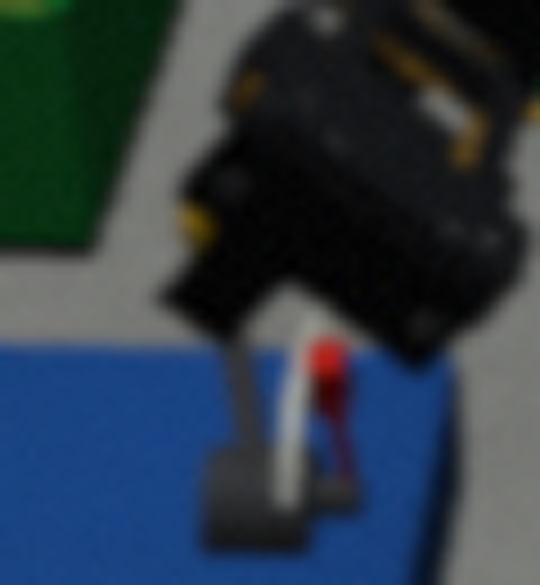

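View pics/c34.png

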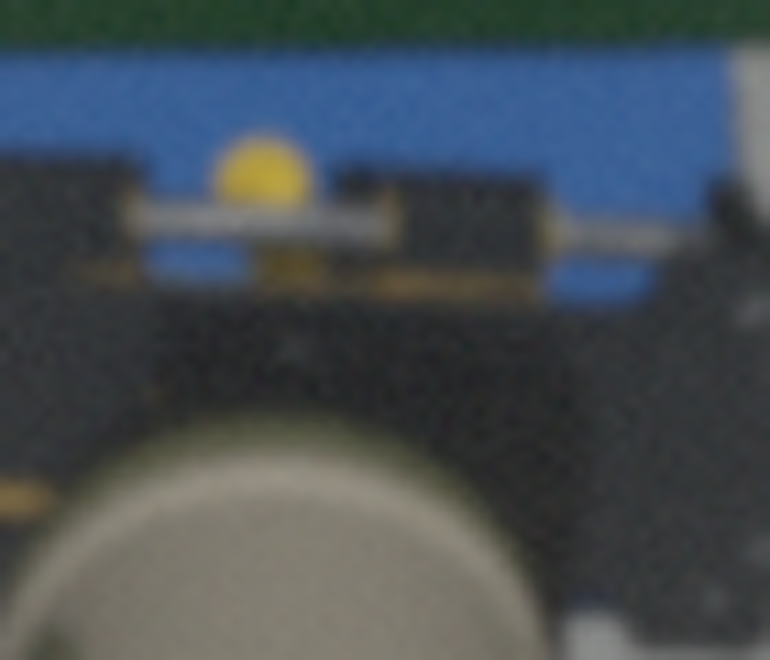

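Emit:
{"method": "apply_moves", "body": {"rows": "0 0 0.01 -0.02 0.4 0 -0.2;0 0 0.01 -0.02 0.4 0 -0.2;0 0 0.01 -0.02 0.3 -0.1 -0.2;0 0 0 0 0 0 -0.2;0 0 0 0 0 0 -0.2"}}

```text
time_s: 20.67
position: [0.637, -0.0222, 0.1525]
tool_rot: [0.003, 0.866, 0.022]
wrist_force: [-0.4, 0.3, 0.3]
gripper_width: 0.0344
```

Run:
```python
from plan import *
st()
grab('side','s18');crop('s18',205,165,265,230,9,'c35');grab('top','t18');crop('t18',270,130,340,190,11,'c36')
```

```text
t 20.67 p [ 0.637  -0.0222  0.1525] jaw 1.588 ax [ 0.648  0.02  -0.762] F [-0.4  0.3  0.3] q [-0.26  0.01  0.22  2.18  0.01  0.24  1.54] w 0.0344
```

View pics/c36.png

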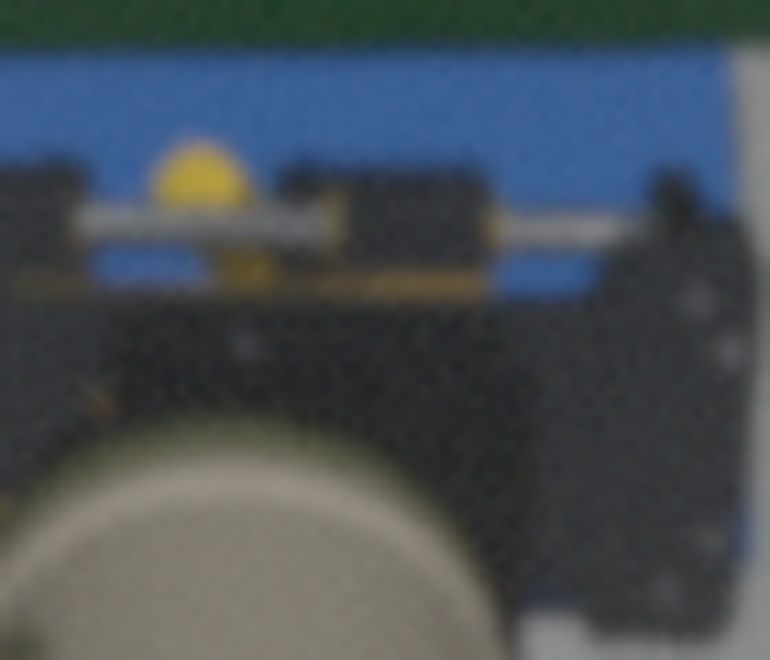

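View pics/c35.png

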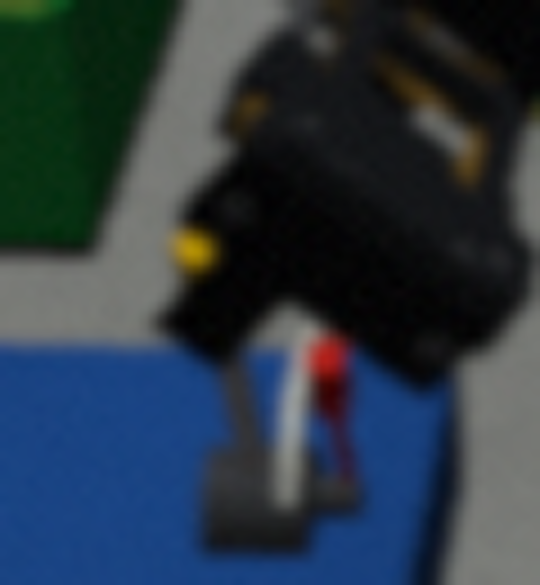

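Emit:
{"method": "apply_moves", "body": {"rows": "0 0 0 0 0.2 0 -0.2;0 0 0 0 0 0 -0.2;0 0 0 0 0 0 0.3;0 0 0 0 0 0 0.3;0 0 0 0 0 0 0.3;0 0 0 0 0 0 0.3"}}

```text
time_s: 21.27
position: [0.6371, -0.0203, 0.1525]
tool_rot: [0.003, 0.866, 0.021]
wrist_force: [-0.0, 0.2, -0.1]
gripper_width: 0.0524
```

Run:
```python
from plan import *
st()
grab('side','s19');crop('s19',205,165,265,230,9,'c37');grab('top','t19');crop('t19',270,130,340,190,11,'c38')
```

```text
t 21.27 p [ 0.6371 -0.0203  0.1525] jaw 1.588 ax [ 0.648  0.02  -0.762] F [-0.   0.2 -0.1] q [-0.26  0.01  0.22  2.18  0.02  0.24  1.52] w 0.0524
```

View pics/c38.png

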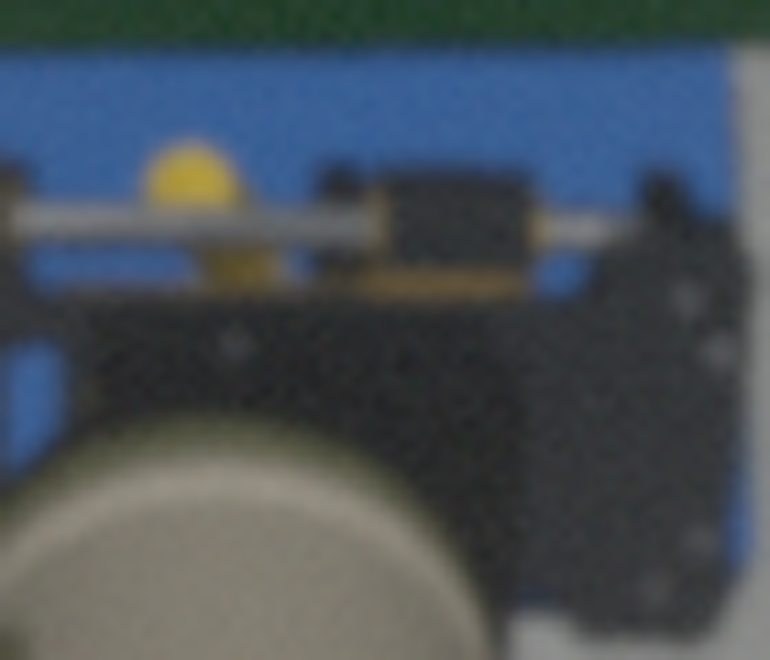

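View pics/c37.png

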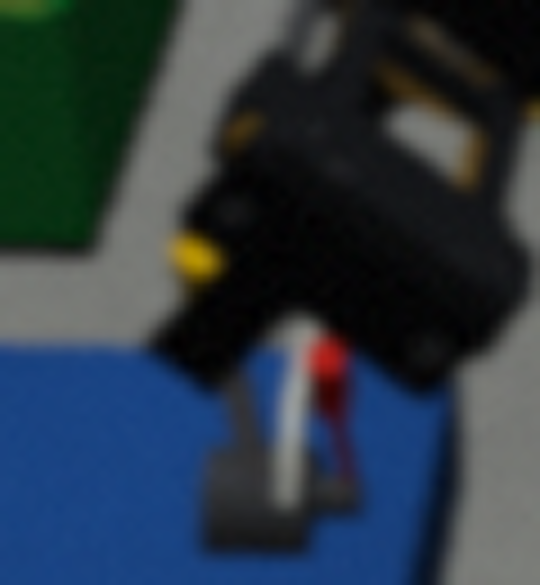

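Emit:
{"method": "apply_moves", "body": {"rows": "0 0 0 -0.4 0 0.5 0.3;0 0 0 -0.6 0 0.7 0.3;0 0 0 -0.6 0 0.7 0.3;0 0 0 -0.6 0 0.7 0.3;0 0 0 -0.6 0 0.7 0.3;0 0 0 -0.6 0 0.7 0.3;0 0.05 0 -0.8 0 0.6 0.3;0 0.05 0 -0.8 0 0.6 0.3"}}

```text
time_s: 22.03
position: [0.5856, -0.0204, 0.2048]
tool_rot: [0.005, 0.968, 0.021]
wrist_force: [0.8, 0.6, 0.2]
gripper_width: 0.0568
```

Emit:
{"method": "apply_moves", "body": {"rows": "0 0.08 0 -1.5 -0.5 0.3 0.3;0 0.08 0 -2 -1.5 0.3 0.3;0 0.08 0 -2 -2 0.3 0.3;0 0.08 0 -2 -2.5 0 0.3;0 0.08 0 -2 -2.5 0 0.3;0 0.05 0 -2 -2.5 0 0.3;0 0 0 0 -2.5 0 0.3;0 0 0 0 0 0 0.3"}}

```text
time_s: 22.7
position: [0.471, -0.1653, 0.2142]
tool_rot: [0.013, 1.415, 0.015]
wrist_force: [0.2, 0.1, 0.2]
gripper_width: 0.0571
```

Run:
```python
from h import *
st()
grab('side','s20');crop('s20',205,165,265,230,9,'c39');grab('top','t20');crop('t20',270,130,340,190,11,'c40')
```

```text
t 22.7 p [ 0.471  -0.1653  0.2142] jaw 1.574 ax [ 0.155  0.018 -0.988] F [0.2 0.1 0.2] q [-0.16 -0.07  0.43  1.93 -0.03  1.13  1.86] w 0.0571
```

View pics/c40.png

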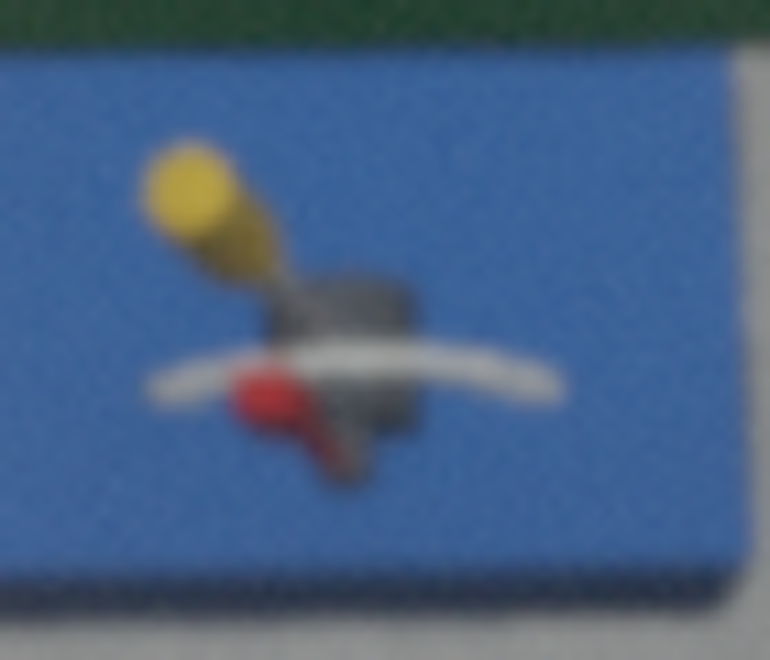

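View pics/c39.png

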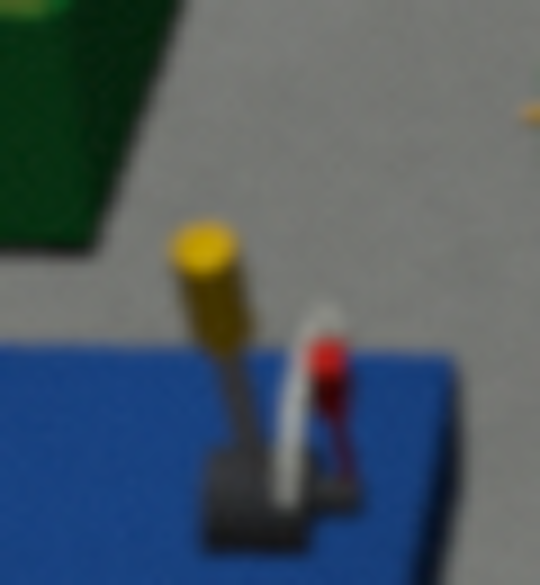

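View pics/t20.png

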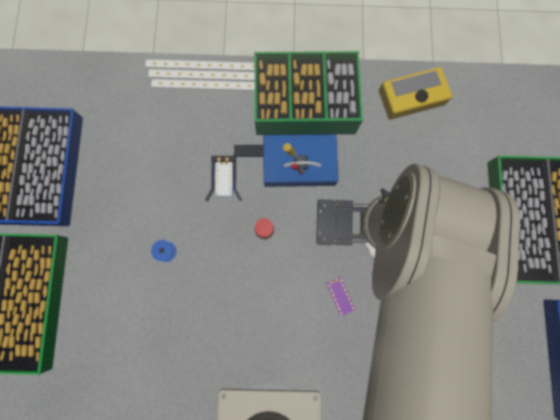

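Run:
```python
from lev import *
for n,b,a in(('top','top0','t20'),('side','side0','s20')):
    c=[]
    for t in(b,a):
        im=np.load(f'pics/{t}_i.npy').astype(int);m=(im[...,0]>120)&(im[...,1]<75)&(im[...,2]<75) if n=='side' else (im[...,0]-im[...,1]>60)&(im[...,0]-im[...,2]>60)
        m[:, :230]=0;m[:,320:]=0;m[:140]=0;m[215:]=0
        if n=='top': m[180:]=0; m&=(np.load(f'pics/{t}_i.npy')[...,1]<90)
        ys,xs=np.nonzero(m);c.append((xs.mean().round(2),ys.mean().round(2),len(xs)))
    print(n,c)
t=lambda u,v:np.array([(u+.5)/11-.5+270,(v+.5)/11-.5+130]);s=lambda u,v:np.array([(u+.5)/9-.5+205,(v+.5)/9-.5+165])
fit([(.115,t(188,190))],[(.115,s(207,249))],[(.067,top(212,281))],[(.067,side(265,347))])
from h import *
crop('t20',200,145,250,207,9.5,'c41');crop('s20',190,220,340,360,4.2,'c42')
```

```text
top [(np.float64(294.0), np.float64(165.5), 16), (np.float64(294.12), np.float64(165.59), 17)]
side [(np.float64(241.0), np.float64(204.0), 9), (np.float64(240.9), np.float64(204.2), 10)]
lever 0.342 marker 0.333 off [-0.0001 -0.0006]
[[-0.5, 0.0], [0.0, -0.6], [-0.5, -0.1], [0.0, -0.6]]
```

View pics/c41.png

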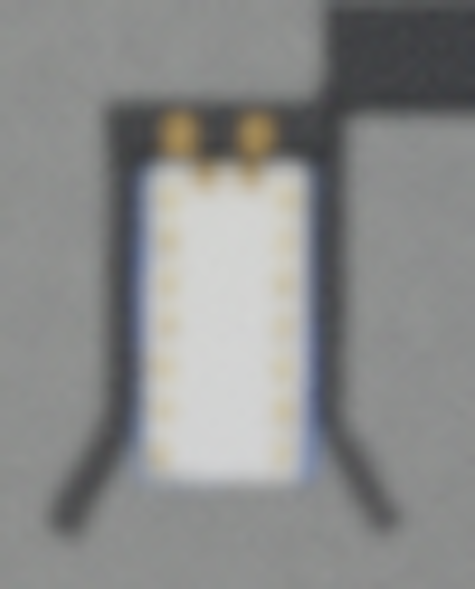

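View pics/c42.png

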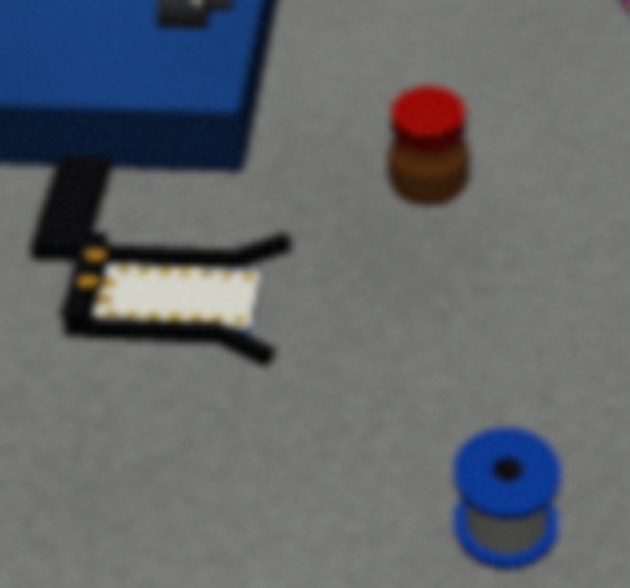

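Everything checks out: the board is flush with the stop, the lever is about 0.01 rad from the marker, the marker, jar and reel haven't moved, and the arm is clear. I'll hand in the job.

Run:
```python
from h import *
st();print(arm.close_job())
```

```text
t 22.8 p [ 0.4717 -0.161   0.2138] jaw 1.577 ax [ 0.154  0.02  -0.988] F [ 0.3  0.3 -0.8] q [-0.16 -0.08  0.42  1.94 -0.03  1.13  1.85] w 0.0564
the job is handed in; nothing more can be done
None
```

The board is home in the tester's bay and the yellow lever lines up with the red marker. I handed the job in at 22.8 s of the 72 s allowed; no verdict is reported.

- **Board:** I pressed it with two fingertips at about 7–13 N and slid it flat around the robot side of the jar, then into the bay contact end first. A steady push-back of about 3.7 N showed it had reached the stop. The last pictures show its contact end flush with the stop and the board centred between the rails.
- **Lever:** I swung it from about -0.49 rad with a tilted tool. It now reads 0.34 rad against 0.33 rad for the marker, about 0.01 rad apart where 0.07 is allowed.
- **Left alone:** The marker shows no measurable shift (within about 0.2 pixel in both cameras). The jar and reel look undisturbed in the last pictures. The bin was never near the tool and looked unmoved in the last crops that show it, but I did not measure it or recheck it at the end.
- **Released:** The gripper is open and well clear of everything, with the force reading at noise level.

**Problem on the way:** my first approach to the lever was too flat and brought two wrist joints close to their limits. I backed out and came in steeper. No check failed.

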